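# Build up the data-logger board stack

## Robot

A 6-joint arm with a two-finger parallel gripper is mounted at the origin on the work surface. World frame = base frame: x ahead of the robot, y to its left, z up, the work surface at z = 0. Lengths are in m, angles in rad, forces in N, time in s.
With the tool pointing down it reaches from about 0.375 to 0.975 m from the base axis. Payload 3.8 kg.
Tool frame: the origin (TCP) lies between the finger pads; the fingertips stand 17 mm ahead of it and the grasp point (between the pads) lies 2 mm behind it; y points along the fingers, z is the direction in which the jaws open and shut, and the axes are right-handed (so a half turn about y gives the same grasp; the last joint's range is limited). The gripper opens to 85 mm and grips with 20 to 120 N. Pads are 22 mm wide; open, the fingers measure 114 mm over their backs; the gripper's body (76 mm by 85 mm) begins 54 mm behind the grasp point. The pads swing forward as they close: fully open they stand 13 mm farther back than shut.
Start: joints at [1.259, 0.264, 1.604, -0, 1.274, -0.037], TCP at [0.183, 0.65, 0.248] pointing down, gripper open.
Joint ranges: [-2.63, 2.63], [-0.94, 2.18], [0.31, 2.57], [-1.31, 4.45], [0, 2.66], [-2.55, 2.55]. Speed limits (rad/s): [2.57, 2.57, 3.14, 3.14, 3.14, 3.14].

## Interface

Orientations are given as a rotation vector (axis times angle).
In Python, from workcell import bot, eyes, nets gives the robot as it stands. The module is installed in compiled form; this text tells all that it offers.
- The arm moves only by the tool jog_arm, never from a script. Its arguments are lists of equal length, an entry for each row: "turn": the turn, a rotation vector about the tool's x, y, z in rad, a list of three; "slide": the shift along the tool's x, y, z in mm, a list of three; "grip": the opening in per cent of the stroke, from 0 (shut) to 100 (fully open). A call has 1 to 5 rows; each row shifts and turns the commanded pose from where the row before left it, along the tool's axes as they then stand; what a row does not reach is not made up. A row lasts 1/10 s, in which the tool goes at most 50 mm and 8.59 degrees, less where a joint would pass 70% of its speed; a pose out of reach is approached as far as the arm can. A call with a gripper value outside its range is refused whole. The fingers move at their own pace and stop on an object; "newtons" is the grip in N (left out, the last holds). Time passes only in rows, so rows that do not move let the fingers close. It gives the time, the measured TCP pose, the force and the opening at its end, in the units of the state.
- bot.read_state(): the state, without advancing time (a new reading comes with each control period).
- eyes.read_camera(name): name is "side" or "top"; returns a dict with "img" (384x512x3 uint8, red, green, blue), "depth" (384x512 float32, m along the optical axis (not along the pixel's ray), 0 where there is no reading), "intrinsics" (3x3 intrinsics, pixels), "position" and "rotation" of the camera in the world. Camera axes: x right, y down, z forward; pixel columns grow to the right and rows downward; lengths in m; the calibration is good to about 2 mm. A picture is of the moment at which its call begins.
- bot.finish_job(): hands the job in, once; it reports no verdict.
Trained networks look in a picture, given as the dict that the camera call returned (one of the last four; its "shot" number tells which), for a name from the list of things; names that differ only in an ending like _2 or _b are one class to them, and where a whole thing is asked for, a point or a joint stands for the part that bears it (a point fixed in the world has none). Each returns a list of dicts, best first, with "conf" (0 to 1); they miss things now and then, are a little off and sometimes report something else, mostly with a low value. They report only what shows in the picture. A call takes as long as a camera call.
- nets.search_frame(thing, picture): "xyz" ([x, y, z] in m, in the coordinates of the camera as it stood for that picture, good to about 4 mm: the middle of the surface that is visible of it).
The state is a dict: "time": time; "q": joint angles; "joint_vel": joint speeds; "joint_torque": joint torques, N m; "tool_pos": TCP position; "tcp_rot": TCP orientation; "wrist_force": force on the tool from outside, world axes, zero at the start; "torque": the same for the moment, N m; "width": opening from 0.0 (shut) to 1.0 (fully open).
Only numpy, scipy, OpenCV 4.12 (cv2) and the standard library are available. Lean on these libraries where they do the work, as an engineer would, in place of code of your own. Each camera call takes 0.05 s, during which the arm holds its last target.

## Task

Build up the data logger on the dark steel base plate: stand the battery board on the plate first, then the heat sink board on top of it, then the coil board, and the display board last, on top. Each board goes upright on its brass legs, centred on the plate and squared up with the plate's long side (either way round), directly above the one below, so that you end with one neat, straight stack.

Things in the scene. Friction and masses are not known exactly. Their poses are not given: they have to be found in the camera images.
- chassis: Base plate: dark steel, 150 (along x) x 100 (along y) x 10 mm, screwed to the bench, with a low flange (4 mm thick, top 18 mm above the bench) across each short end, 142 mm apart inside. Origin: centre of its underside, on the bench; x along its long side, z up; the first board stands on its top surface, 10 mm above the origin. Same after half a turn.
- battery_deck: Battery board. Blue board 110 (x) x 60 (y) x 6 mm on four brass legs (10 mm thick, 32 long, at x +-44, y +-22); underside 32, top 38 mm above the origin. Stacked, the next board's legs stand on this top: 38 mm a layer. Long edges free to grip at mid-length. Same after half a turn. Origin: centre, at the feet; z up. 0.09-0.22 kg. On it: two steel cells lying side by side (34 x 36 mm, 20 high).
- heatsink_deck: Heat sink board. Blue board 110 (x) x 60 (y) x 6 mm on four brass legs (10 mm thick, 32 long, at x +-44, y +-22); underside 32, top 38 mm above the origin. Stacked, the next board's legs stand on this top: 38 mm a layer. Long edges free to grip at mid-length. Same after half a turn. Origin: centre, at the feet; z up. 0.09-0.22 kg. On it: a finned aluminium heat sink (44 x 40 mm, 21 high).
- coil_deck: Coil board. Blue board 110 (x) x 60 (y) x 6 mm on four brass legs (10 mm thick, 32 long, at x +-44, y +-22); underside 32, top 38 mm above the origin. Stacked, the next board's legs stand on this top: 38 mm a layer. Long edges free to grip at mid-length. Same after half a turn. Origin: centre, at the feet; z up. 0.09-0.22 kg. On it: a ring-shaped copper coil (44 mm across, 14 high).
- display_deck: Display board. Blue board 110 (x) x 60 (y) x 6 mm on four brass legs (10 mm thick, 32 long, at x +-44, y +-22); underside 32, top 38 mm above the origin. Stacked, the next board's legs stand on this top: 38 mm a layer. Long edges free to grip at mid-length. Same after half a turn. Origin: centre, at the feet; z up. 0.09-0.22 kg. On it: a flat black display (52 x 46 mm, 9.5 high).

How it is judged:
On the way, in this order (a step that is already met when the one before it is completed fails the run):
1. the battery board stands on the base plate, centred, squared up and let go (horizontal distance between battery_deck and chassis below 0.012 m and z of battery_deck in the frame of chassis between 0.006 and 0.014 m and angle between the x axis of battery_deck and the x axis of chassis, either way round below 0.17 rad and angle between battery_deck's own z axis and vertical below 0.06 rad and linear speed of battery_deck below 0.02 m/s and contact force between battery_deck and the fingers below 0.05 N), for 0.2 s.
2. the heat sink board stands on the battery board, centred, squared up and let go (horizontal distance between heatsink_deck and chassis below 0.012 m and z of heatsink_deck in the frame of chassis between 0.044 and 0.052 m and angle between the x axis of heatsink_deck and the x axis of chassis, either way round below 0.17 rad and angle between heatsink_deck's own z axis and vertical below 0.06 rad and linear speed of heatsink_deck below 0.02 m/s and horizontal distance between heatsink_deck and battery_deck below 0.012 m and contact force between heatsink_deck and the fingers below 0.05 N), for 0.2 s.
3. the coil board stands on the heat sink board, centred, squared up and let go (horizontal distance between coil_deck and chassis below 0.012 m and z of coil_deck in the frame of chassis between 0.082 and 0.09 m and angle between the x axis of coil_deck and the x axis of chassis, either way round below 0.17 rad and angle between coil_deck's own z axis and vertical below 0.06 rad and linear speed of coil_deck below 0.02 m/s and horizontal distance between coil_deck and heatsink_deck below 0.012 m and contact force between coil_deck and the fingers below 0.05 N), for 0.2 s.
4. the display board stands on the coil board, centred, squared up and let go (horizontal distance between display_deck and chassis below 0.012 m and z of display_deck in the frame of chassis between 0.12 and 0.128 m and angle between the x axis of display_deck and the x axis of chassis, either way round below 0.17 rad and angle between display_deck's own z axis and vertical below 0.06 rad and linear speed of display_deck below 0.02 m/s and horizontal distance between display_deck and coil_deck below 0.012 m and contact force between display_deck and the fingers below 0.05 N), for 0.2 s.
At the end, for the whole second after the job is handed in: Bottom to top on the plate: battery, heat sink, coil, display board; each within 4 mm of its layer height, 12 mm of the plate centre and of the board below, 0.17 rad of the plate's long side (either way round), upright within 0.06 rad, released, at rest (all of step 1 and all of step 2 and all of step 3 and all of step 4); the robot touches nothing.
It also fails if it takes over 120 s, if anything falls off the work surface, if the arm or the gripper's body presses on something with over 40 N, if the wrist force passes 120 N, or if a joint passes its speed limit or range.

## Working session

There is one attempt and no reset: what is moved stays moved. The work goes in short steps, Python scripts to look and compute and a tool call to move; the robot and the scene stay as the last step left them, time stands still between calls to the robot, and variables do not carry over. Pictures are saved under pics/ and viewed, and the job is handed in when it is done.

Besides the shell and the picture viewer there is one more tool, called as name(argument=value, ...) on one line, values as JSON. jog_arm: Moves the arm, as the interface text tells. Its arguments: {"type":"object","properties":{"turn":{"type":"array"},"slide":{"type":"array"},"grip":{"type":"array"},"newtons":{"type":"number"}},"required":["turn","slide","grip"]}

```bash
mkdir -p pics; cat > h.py <<'E'
import numpy as np, cv2
from scipy.spatial.transform import Rotation as R
from workcell import bot, eyes, nets
def save(p,n): cv2.imwrite('pics/'+n,cv2.cvtColor(p['img'],cv2.COLOR_RGB2BGR))
def cloud(p):
    K=np.array(p['intrinsics']);d=p['depth'];v,u=np.mgrid[:d.shape[0],:d.shape[1]]
    c=np.stack([(u-K[0,2])/K[0,0]*d,(v-K[1,2])/K[1,1]*d,d],-1)
    return c@rot(p).T+np.array(p['position'])
def rot(p):
    r=np.array(p['rotation']); return r if r.shape==(3,3) else R.from_rotvec(r).as_matrix()
def w(p,x): return rot(p)@np.array(x)+np.array(p['position'])
E
python3 - <<'E'
from h import *
s=bot.read_state(); print(s['time'],s['tool_pos'],s['tcp_rot'],s['wrist_force'],s['width'])
print(R.from_rotvec(s['tcp_rot']).as_matrix().round(3))
for c in ['top','side']:
    p=eyes.read_camera(c); save(p,c+'1.png'); print(c,np.array(p['position']).round(3),rot(p).round(2).tolist())
    for n in ['chassis','battery_deck','heatsink_deck','coil_deck','display_deck']:
        for r in nets.search_frame(n,p)[:2]: print(n,round(r['conf'],2),w(p,r['xyz']).round(3))
print(bot.read_state()['time'])
E
```

```text
0.0 [0.18292971 0.64903272 0.2469259 ] [-1.56222755  0.2160289  -0.21542255] [ 0.11800203 -0.30274408  0.20927682] 0.9979491152036462
[[ 0.962 -0.001  0.271]
 [-0.271 -0.002  0.962]
 [-0.    -1.    -0.002]]
top [0.329 0.006 1.29 ] [[0.02, -0.99, 0.13], [-1.0, -0.02, 0.01], [-0.0, -0.13, -0.99]]
chassis 0.59 [0.489 0.41  0.009]
battery_deck 0.65 [ 0.386 -0.221  0.037]
heatsink_deck 0.64 [ 0.628 -0.153  0.036]
coil_deck 0.65 [0.619 0.15  0.04 ]
display_deck 0.72 [0.461 0.009 0.039]
side [ 0.379 -1.089  0.848] [[0.99, -0.08, 0.09], [-0.12, -0.58, 0.8], [-0.01, -0.81, -0.59]]
chassis 0.59 [0.502 0.407 0.013]
battery_deck 0.85 [ 0.388 -0.235  0.039]
heatsink_deck 0.79 [ 0.631 -0.168  0.037]
coil_deck 0.91 [0.616 0.13  0.035]
display_deck 0.79 [ 0.463 -0.004  0.036]
0.6
```

View pics/top1.png

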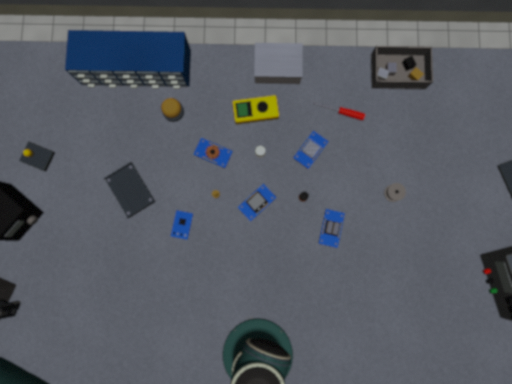

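View pics/side1.png

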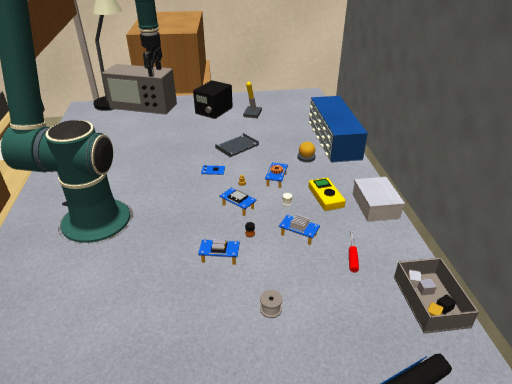

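```bash
cat >> h.py <<'E'
def plane(p,uv,z):
    K=np.array(p['intrinsics']);uv=np.asarray(uv,float).reshape(-1,2)
    r=np.c_[(uv-[K[0,2],K[1,2]])/[K[0,0],K[1,1]],np.ones(len(uv))]@rot(p).T
    o=np.array(p['position']); return (o+r*((z-o[2])/r[:,2])[:,None])[:,:2]
def pix(p,X):
    c=rot(p).T@(np.array(X)-np.array(p['position']));K=np.array(p['intrinsics']);return (K@c/c[2])[:2]
def rects(p,kind,X,z,win=30,S=6):
    u,v=pix(p,X).round().astype(int);x0=max(u-win,0);y0=max(v-win,0);a=p['img'][y0:v+win,x0:u+win]
    b=cv2.resize(a,None,fx=S,fy=S,interpolation=cv2.INTER_CUBIC).astype(int)
    if kind=='blue': m=(b[...,2]-b[...,0]>60)
    else: m=(b.max(-1)<88)
    m=m.astype(np.uint8); m=cv2.morphologyEx(m,cv2.MORPH_OPEN,np.ones((7,7)))
    n,l,st,ce=cv2.connectedComponentsWithStats(m)
    # component(s) near centre
    i=max(range(1,n),key=lambda i:st[i,4]-20*np.hypot(*(ce[i]-[ (u-x0)*S,(v-y0)*S])))
    c=np.argwhere(l==i)[:,::-1]; uv=(c+.5)/S-.5+[x0,y0]
    P=plane(p,uv,z); H=cv2.convexHull((P*1000).astype(np.float32))
    (cx,cy),(w_,h_),ang=cv2.minAreaRect(H)
    if w_<h_: w_,h_=h_,w_; ang+=90
    ang=(ang+90)%180-90
    return cx/1e3,cy/1e3,w_,h_,ang
E
python3 - <<'E'
from h import *
D={'battery_deck':(.387,-.225),'heatsink_deck':(.63,-.158),'coil_deck':(.618,.145),'display_deck':(.462,.005)}
for c in ['top','side']:
    p=eyes.read_camera(c); C=cloud(p)
    for k,x in D.items():
        print(c,k,np.round(rects(p,'blue',(*x,.038),.037),3))
        m=(np.hypot(*(C[...,:2]-x).transpose(2,0,1))<.07)
        b=m&((p['img'][...,2].astype(int)-p['img'][...,0])>60)
        print('   z',np.percentile(C[b][:,2],[10,50,90]).round(3))
    print(c,'ch',np.round(rects(p,'dark',(.49,.41,.01),.012,42),3))
    if c=='top':
        u,v=pix(p,(.49,.41,.01)).astype(int);print(p['img'][v,u-30:u+31:3].mean(-1).astype(int))
        cv2.imwrite('pics/topz.png',cv2.resize(p['img'][90:270,90:360,::-1],None,fx=2.9,fy=2.9,interpolation=cv2.INTER_CUBIC))
E
```

```text
top battery_deck [ 0.349 -0.214 61.141 35.945 77.381]
   z [0.035 0.039 0.042]
top heatsink_deck [ 0.601 -0.135 60.758 35.224 54.3  ]
   z [0.035 0.039 0.042]
top coil_deck [  0.603   0.12   60.453  43.631 -23.301]
   z [0.035 0.039 0.042]
top display_deck [4.3400e-01 3.8000e-02 6.0975e+01 3.1930e+01 4.4062e+01]
   z [0.035 0.038 0.042]
top ch [  0.496   0.415 158.981 105.415  32.898]
[98 99 98 97 69 51 50 49 49 50 49 48 49 49 48 50 52 96 99 98 99]
side battery_deck [  0.386  -0.222 112.724  66.314 -11.422]
   z [0.036 0.038 0.04 ]
side heatsink_deck [  0.632  -0.157 112.534  67.361 -35.514]
   z [0.036 0.038 0.04 ]
side coil_deck [  0.604   0.122  64.366  56.542 -18.424]
   z [0.036 0.038 0.041]
side display_deck [ 4.62000e-01  1.00000e-02  1.14999e+02  6.65510e+01 -4.62100e+01]
   z [0.036 0.038 0.041]
side ch [  0.499   0.41  167.115 118.7    33.482]
```

View pics/topz.png

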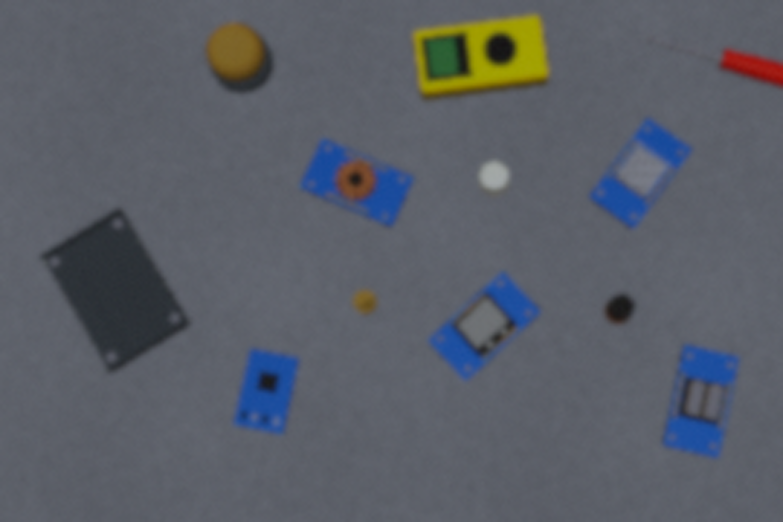

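```bash
python3 - <<'E'
s=open('h.py').read()
s=s.replace("c=np.argwhere(l==i)[:,::-1]","c=np.argwhere((l==i) if kind!='blue' else (l>0))[:,::-1]")
s=s.replace("P=plane(p,uv,z);","P=plane(p,uv,z); P=P[np.hypot(*(P-np.array(X)[:2]).T)<(.078 if kind=='blue' else .12)];")
open('h.py','w').write(s)
E
python3 - <<'E'
from h import *
D={'battery_deck':(.387,-.225),'heatsink_deck':(.63,-.158),'coil_deck':(.618,.145),'display_deck':(.462,.005)}
for c in ['top','side']:
    p=eyes.read_camera(c)
    for k,x in D.items(): print(c,k,np.round(rects(p,'blue',(*x,.038),.037),3))
    print(c,'ch',np.round(rects(p,'dark',(.495,.415,.01),.012,42),3))
    u,v=pix(p,(.495,.41,.01)).astype(int)
    cv2.imwrite(f'pics/ch_{c}.png',cv2.resize(p['img'][v-40:v+40,u-50:u+50,::-1],None,fx=6,fy=6,interpolation=cv2.INTER_CUBIC))
    C=cloud(p); a=C[np.hypot(C[...,0]-.495,C[...,1]-.41)<.04]; print(np.median(a[:,2]))
E
```

```text
top battery_deck [  0.386  -0.222 110.95   60.914 -11.961]
top heatsink_deck [  0.631  -0.157 111.292  60.878 -35.495]
top coil_deck [  0.616   0.151 111.128  60.565  67.633]
top display_deck [ 4.61000e-01  1.00000e-02  1.11082e+02  6.09710e+01 -4.61920e+01]
top ch [  0.496   0.415 158.716 105.608  33.201]
0.010040927440378766
side battery_deck [  0.386  -0.222 112.724  66.282 -11.422]
side heatsink_deck [  0.632  -0.157 112.507  67.204 -35.514]
side coil_deck [  0.617   0.151 120.754  63.086  67.377]
side display_deck [ 4.62000e-01  1.00000e-02  1.14999e+02  6.65510e+01 -4.62100e+01]
side ch [  0.499   0.41  167.059 117.946  33.022]
0.010111885478966798
```

View pics/ch_side.png

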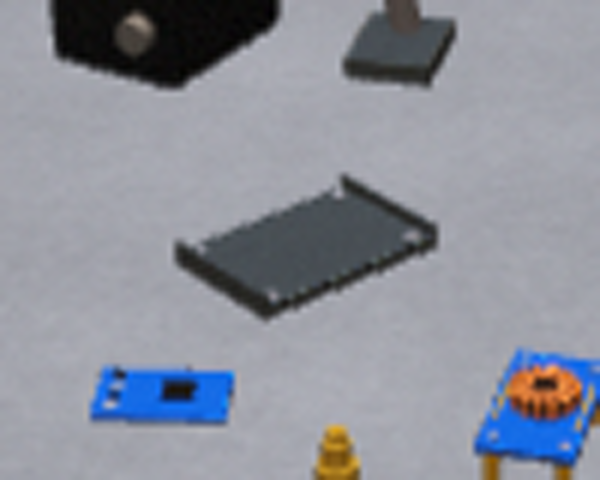

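View pics/ch_top.png

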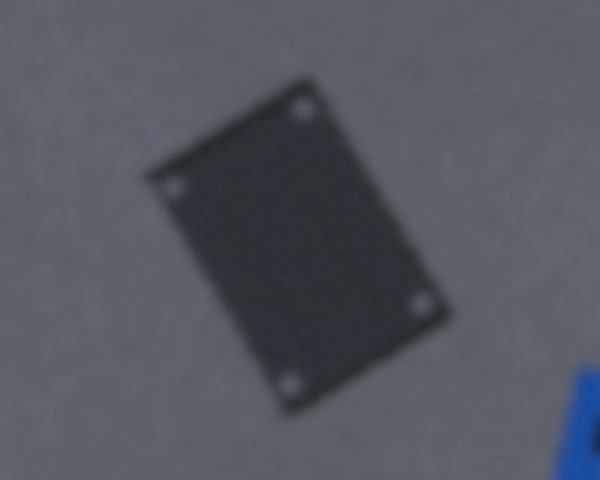

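```bash
python3 - <<'E'
from h import *
p=eyes.read_camera('top')
u,v=pix(p,(.495,.41,.01)).astype(int)
g=p['img'].astype(float).mean(-1)
H=[]
for hx,hy in [(303,107),(172,187),(420,305),(290,385)]:
    cu,cv_=hx/6-.5+u-50, hy/6-.5+v-40
    a,b=int(round(cu)),int(round(cv_)); q=g[b-2:b+3,a-2:a+3]; wt=np.clip(q-56,0,None)
    Y,X=np.mgrid[b-2:b+3,a-2:a+3]; H.append(((wt*X).sum()/wt.sum(),(wt*Y).sum()/wt.sum()))
W=plane(p,H,.01);print(W.round(4),W.mean(0))
for d in (W[0]-W[2],W[1]-W[3],W[0]-W[1],W[2]-W[3]): print(np.hypot(*d),np.degrees(np.arctan2(d[1],d[0])))
E
```

```text
[[0.5703 0.4167]
 [0.525  0.4859]
 [0.4669 0.3483]
 [0.4218 0.4162]] [0.49600586 0.41676076]
0.12400303281490231 33.519020482423194
0.12455488913300894 34.03089177764396
0.08265753819339082 -56.74476775522909
0.08154409323149969 -56.364107240346485
```

```bash
cat > plan.py <<'E'
import sys
from h import *
# args: x y z az ... waypoints ; assumes turn applied after each leg's slide
s=bot.read_state(); P=np.array(s['tool_pos'])*1e3; M=R.from_rotvec(s['tcp_rot']).as_matrix()
az=np.degrees(np.arctan2(M[1,2],M[0,2]))
print('t',round(s['time'],2),'P',P.round(1),'az',az.round(1),'tilt',(M[:,1]).round(4),'w',round(s['width'],3),'F',np.round(s['wrist_force'],1))
a=list(map(float,sys.argv[1:]))
for i in range(0,len(a),4):
    T=np.array(a[i:i+3]); d=M.T@(T-P); dth=(a[i+3]-az+180)%360-180
    print('slide',d.round(1),'len',round(np.linalg.norm(d)),'turn_y rad',round(-np.radians(dth),4),'deg',round(dth,1))
    M=R.from_euler('z',dth,degrees=True).as_matrix()@M; P=T; az=a[i+3]
E
python3 plan.py 480 200 247 74.3 386 -222 200 74.3 386 -222 100 78
```

```text
t 0.85 P [183.2 649.7 248.3] az 74.3 tilt [ 0.e+00  1.e-04 -1.e+00] w 1.0 F [ 0.5 -0.   0.4]
slide [ 407.7    1.3 -352.3] len 539 turn_y rad -0.0008 deg 0.0
slide [  23.7   47.  -431.7] len 435 turn_y rad -0.0 deg 0.0
slide [ -0. 100.  -0.] len 100 turn_y rad -0.0646 deg 3.7
```

jog_arm(turn=[[0,0,0],[0,0,0],[0,0,0],[0,0,0],[0,0,0]], slide=[[34,0,-29.4],[34,0,-29.4],[34,0,-29.4],[34,0,-29.4],[34,0,-29.4]], grip=[100,100,100,100,100])

```text
time: 1.35
tool_pos: [0.3076, 0.4606, 0.2485]
tcp_rot: [-1.56, 0.215, -0.216]
wrist_force: [0.3, -0.0, 0.1]
width: 1.0
```

jog_arm(turn=[[0,0,0],[0,0,0],[0,0,0],[0,0,0],[0,0,0]], slide=[[34,0,-29.4],[34,0,-29.4],[34,0,-29.4],[34,0,-29.4],[34,0,-29.4]], grip=[100,100,100,100,100])

```text
time: 1.85
tool_pos: [0.4314, 0.2729, 0.2487]
tcp_rot: [-1.559, 0.215, -0.216]
wrist_force: [0.9, 0.8, 0.3]
width: 1.002
```

jog_arm(turn=[[0,0,0],[0,0,0],[0,0,0],[0,0,0],[0,0,0]], slide=[[34,0,-29.4],[34,0,-29.4],[2.4,4.7,-43.2],[2.4,4.7,-43.2],[2.4,4.7,-43.2]], grip=[100,100,100,100,100])

```text
time: 2.35
tool_pos: [0.4517, 0.0711, 0.2342]
tcp_rot: [-1.56, 0.215, -0.216]
wrist_force: [0.6, 0.3, -0.4]
width: 1.0
```

jog_arm(turn=[[0,0,0],[0,0,0],[0,0,0],[0,0,0],[0,0,0]], slide=[[2.4,4.7,-43.2],[2.4,4.7,-43.2],[2.4,4.7,-43.2],[2.4,4.7,-43.2],[2.4,4.7,-43.2]], grip=[100,100,100,100,100])

```text
time: 2.85
tool_pos: [0.4043, -0.1401, 0.211]
tcp_rot: [-1.56, 0.214, -0.217]
wrist_force: [0.8, 0.5, -0.3]
width: 0.998
```

jog_arm(turn=[[0,-0.0646,0],[0,0,0]], slide=[[2.4,4.7,-43.2],[2.4,4.7,-43.2]], grip=[100,100])

```text
time: 3.05
tool_pos: [0.388, -0.2251, 0.2016]
tcp_rot: [-1.565, 0.163, -0.165]
wrist_force: [-0.3, 1.1, -0.2]
width: 0.999
```

```bash
python3 plan.py 386 -222 100 78
```

```text
t 3.05 P [ 388.  -225.1  201.6] az 78.0 tilt [ 1.e-03 -5.e-04 -1.e+00] w 0.999 F [-0.3  1.1 -0.2]
slide [ -2.7 101.6   2.6] len 102 turn_y rad 0.0004 deg -0.0
```

jog_arm(turn=[[0,0,0],[0,0,0],[0,0,0],[0,0,0]], slide=[[-2.7,40,2.6],[0,40,0],[0,40,0],[0,16,0]], grip=[100,100,100,100])

```text
time: 3.45
tool_pos: [0.3839, -0.2189, 0.0617]
tcp_rot: [-1.562, 0.17, -0.161]
wrist_force: [-0.0, 0.9, 0.9]
width: 1.001
```

```bash
cat > look.py <<'E'
import sys
from h import *
# name cam x y z half
n,c=sys.argv[1:3];X=list(map(float,sys.argv[3:6]));h=int(sys.argv[6]) if len(sys.argv)>6 else 45
p=eyes.read_camera(c);u,v=pix(p,X).astype(int);y=max(v-h,0);x=max(u-h,0)
a=p['img'][y:v+h,x:u+h,::-1];f=560/max(a.shape[:2]);cv2.imwrite('pics/'+n,cv2.resize(a,None,fx=f,fy=f,interpolation=cv2.INTER_CUBIC))
E
python3 look.py a1.png side .386 -.222 .05; python3 plan.py 386 -222 30 78
```

```text
t 3.5 P [ 383.1 -218.4   60.5] az 77.9 tilt [-0.0069  0.0044 -1.    ] w 1.0 F [-1.1 -0.1 -1.5]
slide [ 3.8 30.4 -3.1] len 31 turn_y rad -0.0013 deg 0.1
```

View pics/a1.png

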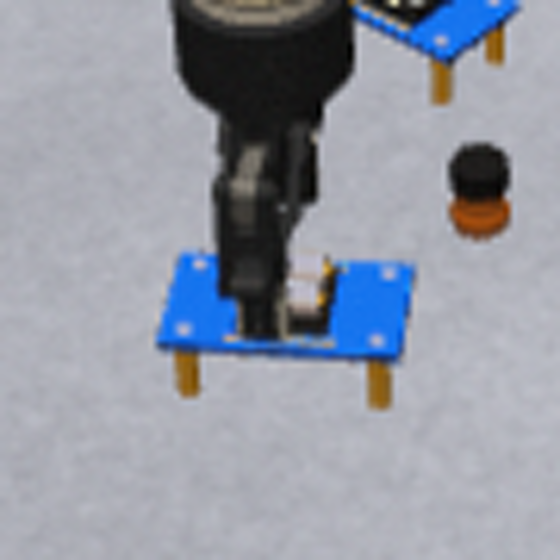

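jog_arm(turn=[[0,0,0],[0,0,0],[0,0,0]], slide=[[3,10,-2.6],[0,24,0],[0,0,0]], grip=[100,100,100])

```text
time: 3.8
tool_pos: [0.3884, -0.2231, 0.0302]
tcp_rot: [-1.563, 0.167, -0.163]
wrist_force: [-0.8, 0.5, -0.1]
width: 1.0
```

```bash
python3 look.py a2.png side .386 -.222 .05; python3 plan.py 386 -222 27 78
```

```text
t 3.85 P [ 389.  -223.4   31.3] az 78.0 tilt [-1.e-03  6.e-04 -1.e+00] w 1.0 F [-0.4  0.1  0.8]
slide [-3.2  4.3  0.8] len 5 turn_y rad -0.0006 deg 0.0
```

View pics/a2.png

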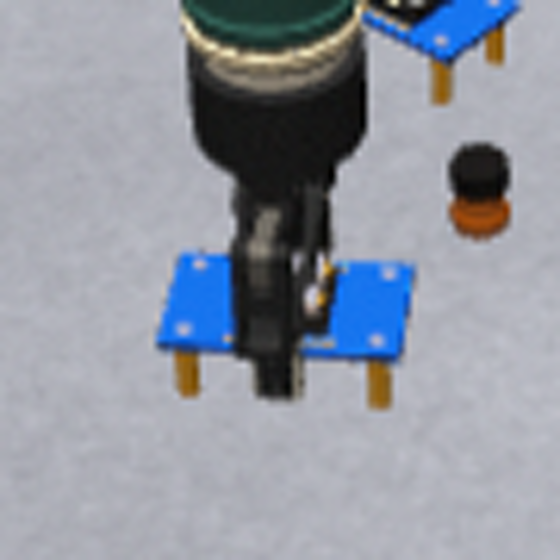

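jog_arm(turn=[[0,0,0],[0,0,0],[0,0,0],[0,0,0],[0,0,0]], slide=[[-1.5,2,0],[0,0,0],[0,0,0],[0,0,0],[0,0,0]], grip=[100,40,40,40,40], newtons=40)

```text
time: 4.35
tool_pos: [0.3884, -0.2236, 0.0306]
tcp_rot: [-1.565, 0.164, -0.166]
wrist_force: [-1.4, 1.0, 5.6]
width: 0.687
```

```bash
python3 look.py a3.png side .386 -.222 .05; python3 plan.py 386 -222 27 78
```

```text
t 4.4 P [ 388.4 -223.6   30.6] az 78.0 tilt [ 0.0016 -0.001  -1.    ] w 0.69 F [-1.2  1.4  5.3]
slide [-2.7  3.6  1.1] len 5 turn_y rad -0.0007 deg 0.0
```

View pics/a3.png

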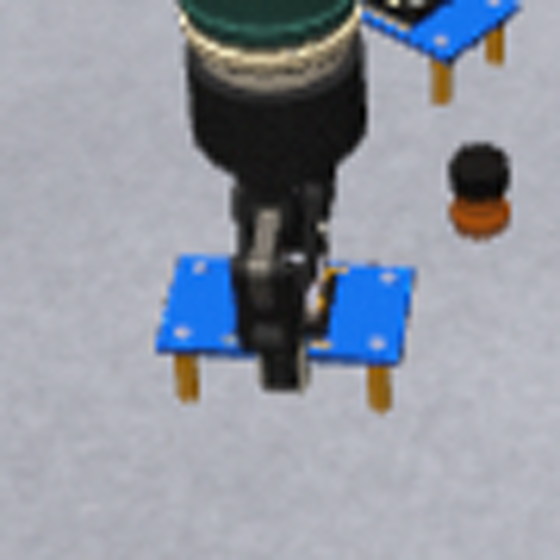

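jog_arm(turn=[[0,0,0],[0,0,0],[0,-0.1323,0],[0,-0.1323,0],[0,-0.1323,0]], slide=[[0,-25,0],[0,-40,0],[0,-25,0],[0,-20,0],[0,-20,0]], grip=[40,40,40,40,40])

```text
time: 4.9
tool_pos: [0.3876, -0.2232, 0.1608]
tcp_rot: [-1.566, -0.152, 0.15]
wrist_force: [-0.4, -0.0, -1.4]
width: 0.693
```

jog_arm(turn=[[0,-0.1323,0],[0,-0.1323,0],[0,-0.1323,0],[0,0,0]], slide=[[0,-10,0],[0,0,0],[0,0,0],[0,0,0]], grip=[40,40,40,40])

```text
time: 5.3
tool_pos: [0.404, -0.1919, 0.1678]
tcp_rot: [-1.566, -0.403, 0.458]
wrist_force: [0.1, -0.5, -2.1]
width: 0.69
```

```bash
python3 look.py a4.png side .386 -.222 .15 60; python3 plan.py 499 417.5 140 123.5
```

```text
t 5.35 P [ 403.5 -192.7  167.7] az 121.2 tilt [-0.0232 -0.0462 -0.9987] w 0.69 F [-0.7 -1.  -1.3]
slide [398.4  -2.7 472.8] len 618 turn_y rad -0.0394 deg 2.3
```

View pics/a4.png

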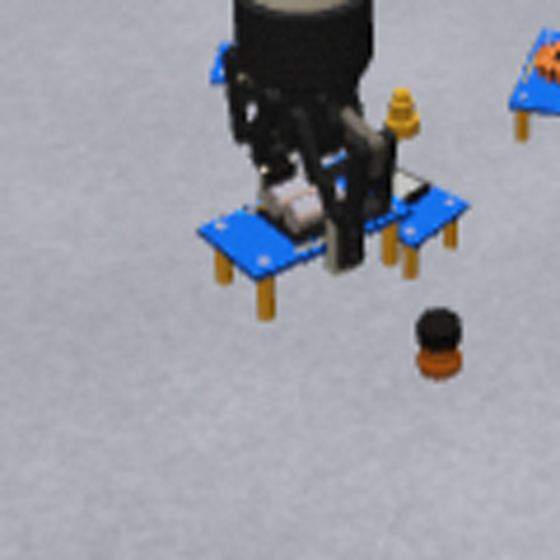

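jog_arm(turn=[[0,0,0],[0,0,0],[0,0,0],[0,0,0],[0,0,0]], slide=[[28.5,-2.3,33.8],[28.5,-2.3,33.8],[28.5,-2.3,33.8],[28.5,-2.3,33.8],[28.5,-2.3,33.8]], grip=[40,40,40,40,40])

```text
time: 5.85
tool_pos: [0.4382, 0.0256, 0.1684]
tcp_rot: [-1.568, -0.398, 0.453]
wrist_force: [0.3, -0.3, -1.6]
width: 0.691
```

```bash
cat >> plan.py <<'E'
M0=R.from_rotvec(s['tcp_rot']).as_matrix()
if len(a):
    t=np.radians(a[-1]); G=np.array([[np.sin(t),0,np.cos(t)],[-np.cos(t),0,np.sin(t)],[0,-1,0]])
    print('full rotvec to last, tool frame',R.from_matrix(M0.T@G).as_rotvec().round(4),'q',np.round(s['q'],3))
E
python3 plan.py 499 417.5 170 123.5
```

```text
t 5.85 P [438.2  25.6 168.4] az 121.0 tilt [-0.0228 -0.0463 -0.9987] w 0.691 F [ 0.3 -0.3 -1.6]
slide [253.2 -21.1 304.5] len 397 turn_y rad -0.0437 deg 2.5
full rotvec to last, tool frame [ 0.0271 -0.0443 -0.044 ] q [ 0.036 -0.107  2.157 -0.051  1.117 -2.053]
```

jog_arm(turn=[[0.0271,-0.0443,-0.044],[0,0,0],[0,0,0],[0,0,0],[0,0,0]], slide=[[0,0,0],[29.7,0,32.6],[29.7,0,32.6],[29.7,0,32.6],[29.7,0,32.6]], grip=[40,40,40,40,40])

```text
time: 6.35
tool_pos: [0.4654, 0.1997, 0.1684]
tcp_rot: [-1.522, -0.458, 0.458]
wrist_force: [0.6, -0.1, -0.8]
width: 0.691
```

jog_arm(turn=[[0,0,0],[0,0,0],[0,0,0],[0,0,0],[0,0,0]], slide=[[29.7,0,32.6],[29.7,0,32.6],[29.7,0,32.6],[29.7,0,32.6],[20,0,22]], grip=[40,40,40,40,40])

```text
time: 6.85
tool_pos: [0.497, 0.4049, 0.1681]
tcp_rot: [-1.521, -0.459, 0.459]
wrist_force: [0.4, 0.5, -1.4]
width: 0.694
```

jog_arm(turn=[[0,0,0],[0,0,0]], slide=[[9,20,10],[0,0,0]], grip=[40,40])

```text
time: 7.05
tool_pos: [0.4973, 0.4162, 0.1452]
tcp_rot: [-1.522, -0.456, 0.464]
wrist_force: [-1.0, -1.6, -2.0]
width: 0.689
```

```bash
python3 plan.py 499 417.5 80 123.5;python3 look.py a5.png side .496 .416 .1 45
```

```text
t 7.05 P [497.3 416.2 145.2] az 123.6 tilt [-0.0044 -0.0024 -1.    ] w 0.689 F [-1.  -1.6 -2. ]
slide [ 2.5 65.2  0.1] len 65 turn_y rad 0.0026 deg -0.1
full rotvec to last, tool frame [-0.0004  0.0026 -0.005 ] q [ 6.58e-01  2.96e-01  1.76e+00  1.00e-03  1.09e+00 -1.50e+00]
```

View pics/a5.png

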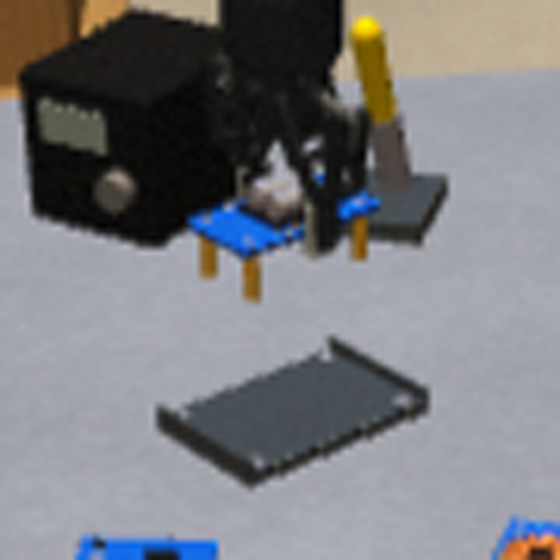

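jog_arm(turn=[[0,0,0],[0,0,0],[0,0,0],[0,0,0]], slide=[[1.5,40,0],[0,40,0],[0,15,0],[0,0,0]], grip=[40,40,40,40])

```text
time: 7.5
tool_pos: [0.4976, 0.4141, 0.0503]
tcp_rot: [-1.524, -0.453, 0.464]
wrist_force: [-0.0, -0.9, -1.8]
width: 0.693
```

```bash
python3 plan.py 499 417.5 41 123.5;python3 look.py a6.png side .496 .416 .05 45;python3 look.py a6t.png top .496 .416 .05 45;python3 plan.py 499 417.5 41 123.5
```

```text
t 7.5 P [497.6 414.1  50.3] az 123.5 tilt [-0.0061 -0.0042 -1.    ] w 0.693 F [-0.  -0.9 -1.8]
slide [3.2 9.3 2.1] len 10 turn_y rad 0.0005 deg -0.0
full rotvec to last, tool frame [ 0.0001  0.0005 -0.0074] q [ 6.550e-01  3.980e-01  1.820e+00  1.000e-03  9.310e-01 -1.501e+00]
t 7.6 P [500.4 416.7  54.5] az 123.6 tilt [ 3.e-04  8.e-04 -1.e+00] w 0.692 F [ 0.7  0.1 -1.4]
slide [-0.7 13.5  1.4] len 14 turn_y rad 0.001 deg -0.1
full rotvec to last, tool frame [-0.0005  0.001   0.0007] q [ 6.560e-01  3.950e-01  1.815e+00  1.000e-03  9.300e-01 -1.501e+00]
```

View pics/a6.png

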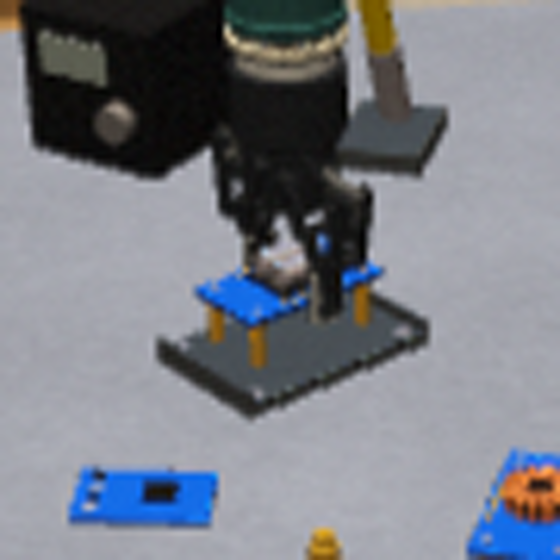

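View pics/a6t.png

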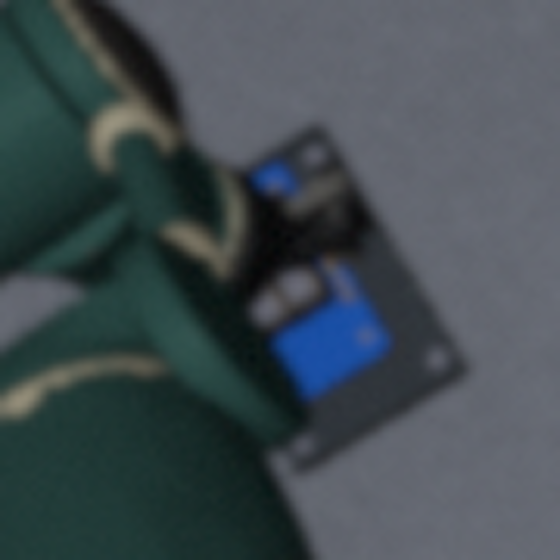

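```bash
python3 - <<'E'
from h import *
p=eyes.read_camera('side');X=(.496,.416,.05);u,v=pix(p,X).astype(int)
print('plate',plane(p,[[293/6.222-.5+u-45,331/6.222-.5+v-45]],.018))
f=560/90
# board corners at hover: tcp (499.5,417)-> centre 497.3,415.5 ; top z=.054-.0306+.038
c=np.array([.497,.4155]);t=np.radians(33.5);ex=np.array([np.cos(t),np.sin(t)]);ey=np.array([-ex[1],ex[0]])
for a,b in [(-.055,-.03),(-.055,.03),(.055,-.03),(.055,.03)]:
    q=c+a*ex+b*ey; print('board',a,b,((pix(p,(*q,.061))-[u-45,v-45]+.5)*f).round())
for a,b in [(-.075,-.05),(-.075,.05),(.075,-.05),(.075,.05)]:
    q=np.array([.497,.416])+a*ex+b*ey; print('pl',a,b,((pix(p,(*q,.018))-[u-45,v-45]+.5)*f).round())
E
```

```text
plate [[0.49741171 0.41409435]]
board -0.055 -0.03 [252. 315.]
board -0.055 0.03 [195. 282.]
board 0.055 -0.03 [384. 262.]
board 0.055 0.03 [326. 231.]
pl -0.075 -0.05 [250. 396.]
pl -0.075 0.05 [156. 339.]
pl 0.075 -0.05 [427. 321.]
pl 0.075 0.05 [331. 268.]
```

jog_arm(turn=[[0,0,0],[0,0,0],[0,0,0]], slide=[[0,11,0.5],[0,0,0],[0,0,0]], grip=[40,40,40])

```text
time: 7.95
tool_pos: [0.4991, 0.4174, 0.0425]
tcp_rot: [-1.521, -0.459, 0.46]
wrist_force: [0.4, 0.2, -2.0]
width: 0.69
```

jog_arm(turn=[[0,0,0],[0,0,0]], slide=[[0,1.5,0],[0,0,0]], grip=[40,40])

```text
time: 8.15
tool_pos: [0.4992, 0.4175, 0.0408]
tcp_rot: [-1.521, -0.459, 0.46]
wrist_force: [-0.8, 0.3, -0.8]
width: 0.692
```

jog_arm(turn=[[0,0,0],[0,0,0]], slide=[[0,1,0],[0,0,0]], grip=[40,40])

```text
time: 8.35
tool_pos: [0.4993, 0.4175, 0.0407]
tcp_rot: [-1.521, -0.459, 0.46]
wrist_force: [-2.6, -1.3, 4.5]
width: 0.693
```

jog_arm(turn=[[0,0,0],[0,0,0],[0,0,0],[0,0,0],[0,0,0]], slide=[[0,0,0],[0,0,0],[0,0,0],[0,0,0],[0,0,0]], grip=[85,100,100,100,100])

```text
time: 8.85
tool_pos: [0.4991, 0.4173, 0.0395]
tcp_rot: [-1.521, -0.459, 0.46]
wrist_force: [-0.2, 0.2, -0.8]
width: 0.999
```

```bash
python3 plan.py 499 417.5 160 123.5;python3 look.py a7.png side .496 .416 .05 45
```

```text
t 8.85 P [499.1 417.3  39.5] az 123.6 tilt [-9.e-04  0.e+00 -1.e+00] w 0.999 F [-0.2  0.2 -0.8]
slide [-1.000e-01 -1.205e+02  3.000e-01] len 120 turn_y rad 0.0018 deg -0.1
full rotvec to last, tool frame [-0.0005  0.0018 -0.0007] q [ 6.580e-01  4.130e-01  1.823e+00  1.000e-03  9.070e-01 -1.500e+00]
```

View pics/a7.png

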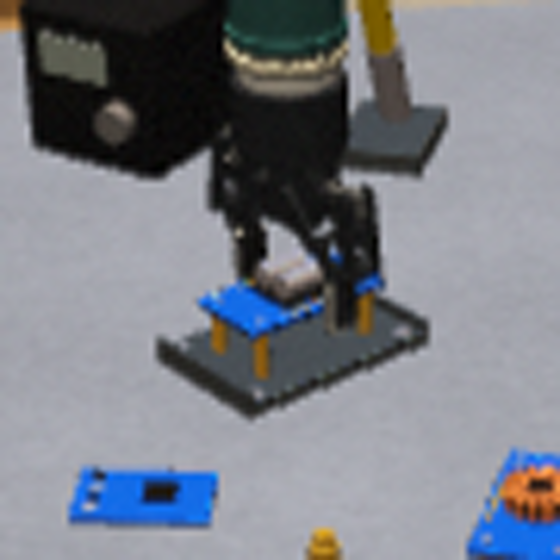

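jog_arm(turn=[[0,0,0],[0,0,0],[0,0.1338,0],[0,0.1338,0],[0,0.1338,0]], slide=[[0,-30,0],[0,-45,0],[0,-45,0],[0,-20,0],[0,0,0]], grip=[100,100,100,100,100])

```text
time: 9.4
tool_pos: [0.5019, 0.4193, 0.1857]
tcp_rot: [-1.561, -0.147, 0.135]
wrist_force: [0.3, -0.2, -1.0]
width: 1.002
```

jog_arm(turn=[[0,0.1338,0],[0,0.1338,0],[0,0.1338,0],[0,0.1338,0],[0,0.1338,0]], slide=[[0,0,0],[0,0,0],[0,0,0],[0,0,0],[0,0,0]], grip=[100,100,100,100,100])

```text
time: 9.9
tool_pos: [0.4992, 0.4172, 0.1795]
tcp_rot: [-1.537, 0.384, -0.383]
wrist_force: [0.3, 0.1, -0.0]
width: 0.996
```

jog_arm(turn=[[0,0.1338,0],[0,0,0]], slide=[[0,0,0],[0,0,0]], grip=[100,100])

```text
time: 10.1
tool_pos: [0.4992, 0.4172, 0.1796]
tcp_rot: [-1.516, 0.485, -0.483]
wrist_force: [0.1, 0.6, 0.1]
width: 0.999
```

```bash
python3 plan.py 631.5 -157 160 54.5
python3 - <<'E'
from h import *
p=eyes.read_camera('side')
print(np.round(rects(p,'blue',(.497,.416,.048),.047,25),3))
for r in nets.search_frame('battery_deck',p)[:2]: print(r['conf'],w(p,r['xyz']))
E
```

```text
t 10.1 P [499.2 417.2 179.6] az 54.6 tilt [-9.e-04  1.e-04 -1.e+00] w 0.999 F [0.1 0.6 0.1]
slide [ 440.6   19.4 -391.3] len 590 turn_y rad 0.0015 deg -0.1
full rotvec to last, tool frame [ 0.0005  0.0015 -0.0008] q [ 6.580e-01  2.680e-01  1.729e+00  1.000e-03  1.145e+00 -2.950e-01]
[  0.498   0.415 118.382  69.955  33.648]
0.81 [0.49094406 0.40437595 0.04867661]
```

jog_arm(turn=[[0,0,0],[0,0,0],[0,0,0],[0,0,0],[0,0,0]], slide=[[33.9,0,-30.1],[33.9,0,-30.1],[33.9,0,-30.1],[33.9,0,-30.1],[33.9,0,-30.1]], grip=[100,100,100,100,100])

```text
time: 10.7
tool_pos: [0.5504, 0.1948, 0.1798]
tcp_rot: [-1.517, 0.481, -0.481]
wrist_force: [0.6, 0.3, 0.1]
width: 1.004
```

jog_arm(turn=[[0,0,0],[0,0,0],[0,0,0],[0,0,0],[0,0,0]], slide=[[33.9,0,-30.1],[33.9,0,-30.1],[33.9,0,-30.1],[33.9,0,-30.1],[33.9,0,-30.1]], grip=[100,100,100,100,100])

```text
time: 11.2
tool_pos: [0.6015, -0.0263, 0.1798]
tcp_rot: [-1.517, 0.482, -0.481]
wrist_force: [0.9, -0.0, -0.3]
width: 1.0
```

jog_arm(turn=[[0,0,0],[0,0,0],[0,0,0],[0,0,0],[0,0,0]], slide=[[33.9,0,-30.1],[33.9,0,-30.1],[33.9,10,-30.1],[0,35,0],[0,0,0]], grip=[100,100,100,100,100])

```text
time: 11.7
tool_pos: [0.6283, -0.1576, 0.1294]
tcp_rot: [-1.516, 0.492, -0.476]
wrist_force: [-1.6, 0.8, -0.6]
width: 1.002
```

```bash
python3 look.py b1.png side .63 -.157 .08;python3 plan.py 631.5 -157 28 54.5
```

```text
t 11.75 P [ 629.2 -156.7  131.4] az 54.6 tilt [-0.0076  0.0024 -1.    ] w 0.995 F [0.4 0.2 0.1]
slide [  2.9 103.4   1.4] len 103 turn_y rad 0.0024 deg -0.1
full rotvec to last, tool frame [ 0.0025  0.0024 -0.0076] q [-0.283  0.311  1.768  0.     1.07  -1.236]
```

View pics/b1.png

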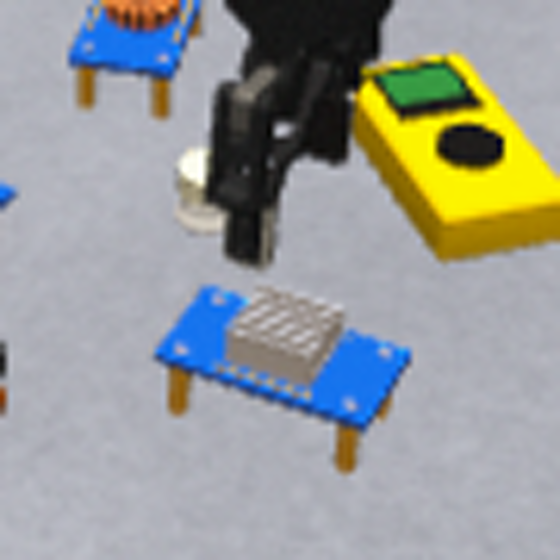

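jog_arm(turn=[[0,0,0],[0,0,0],[0,0,0],[0,0,0],[0,0,0]], slide=[[0,40,0],[0,40,0],[0,25,0],[0,0,0],[0,0,0]], grip=[100,100,100,100,100])

```text
time: 12.25
tool_pos: [0.6324, -0.1561, 0.0308]
tcp_rot: [-1.517, 0.482, -0.482]
wrist_force: [0.9, -0.0, 0.1]
width: 1.002
```

```bash
python3 look.py b2.png side .63 -.157 .05;python3 plan.py 631.5 -157 28 54.5
```

```text
t 12.3 P [ 633.6 -156.6   32. ] az 54.7 tilt [ 2.4e-03 -8.0e-04 -1.0e+00] w 1.003 F [-0.3  0.2  0.1]
slide [-1.5  4.  -1.5] len 5 turn_y rad 0.0035 deg -0.2
full rotvec to last, tool frame [-0.0008  0.0035  0.0024] q [-0.28   0.424  1.823 -0.     0.892 -1.235]
```

View pics/b2.png

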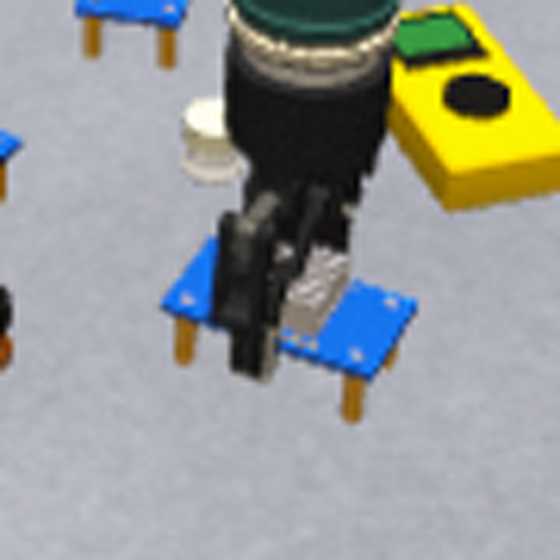

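jog_arm(turn=[[0,0,0],[0,0,0],[0,0,0],[0,0,0],[0,0,0]], slide=[[-1,2.5,-1],[0,0,0],[0,0,0],[0,0,0],[0,0,0]], grip=[100,40,40,40,40], newtons=40)

```text
time: 12.8
tool_pos: [0.6313, -0.1574, 0.0287]
tcp_rot: [-1.516, 0.483, -0.485]
wrist_force: [-2.3, 1.3, 5.7]
width: 0.69
```

```bash
python3 plan.py 631.5 -157 28 54.5
```

```text
t 12.8 P [ 631.3 -157.4   28.7] az 54.6 tilt [ 1.1e-03 -3.0e-04 -1.0e+00] w 0.69 F [-2.3  1.3  5.7]
slide [-0.   0.7  0.4] len 1 turn_y rad 0.0019 deg -0.1
full rotvec to last, tool frame [-0.0004  0.0019  0.001 ] q [-0.283  0.426  1.828  0.     0.886 -1.236]
```

jog_arm(turn=[[0,0,0],[0,0,0],[0,0,0],[0,0,0],[0,0,0]], slide=[[0,-25,0],[0,-45,0],[0,-45,0],[0,-45,0],[0,-10,0]], grip=[40,40,40,40,40])

```text
time: 13.3
tool_pos: [0.634, -0.1583, 0.2043]
tcp_rot: [-1.516, 0.476, -0.492]
wrist_force: [1.6, -0.7, -1.4]
width: 0.692
```

```bash
python3 plan.py 498 416 195 54.6 498 416 195 123.5
```

```text
t 13.3 P [ 634.  -158.3  204.3] az 54.6 tilt [ 0.01   -0.0031 -0.9999] w 0.692 F [ 1.6 -0.7 -1.4]
slide [-443.6    6.2  389.4] len 590 turn_y rad -0.0 deg 0.0
slide [0. 0. 0.] len 0 turn_y rad -1.2025 deg 68.9
full rotvec to last, tool frame [ 0.0031 -1.2025  0.0107] q [-0.283  0.247  1.708 -0.     1.177 -1.236]
```

jog_arm(turn=[[0,0,0],[0,0,0],[0,0,0],[0,0,0],[0,0,0]], slide=[[-33.9,0,30],[-33.9,0,30],[-33.9,0,30],[-33.9,0,30],[-33.9,0,30]], grip=[40,40,40,40,40])

```text
time: 13.8
tool_pos: [0.5776, 0.0646, 0.1955]
tcp_rot: [-1.517, 0.486, -0.482]
wrist_force: [-0.3, -0.0, -2.3]
width: 0.691
```

jog_arm(turn=[[0,0,0],[0,0,0],[0,0,0],[0,0,0],[0,0,0]], slide=[[-33.9,0,30],[-33.9,0,30],[-33.9,0,30],[-33.9,0,30],[-33.9,0,30]], grip=[40,40,40,40,40])

```text
time: 14.3
tool_pos: [0.5264, 0.2849, 0.1956]
tcp_rot: [-1.518, 0.486, -0.482]
wrist_force: [0.6, 0.4, -2.0]
width: 0.691
```

jog_arm(turn=[[0,0,0],[0,0,0],[0,0,0],[0,-0.1336,0],[0,-0.1336,0]], slide=[[-33.9,0,30],[-33.9,0,30],[-33.9,0,30],[0,0,0],[0,0,0]], grip=[40,40,40,40,40])

```text
time: 14.8
tool_pos: [0.4955, 0.4172, 0.1952]
tcp_rot: [-1.556, 0.271, -0.266]
wrist_force: [-0.3, -0.1, -3.1]
width: 0.692
```

jog_arm(turn=[[0,-0.1336,0],[0,-0.1336,0],[0,-0.1336,0],[0,-0.1336,0],[0,-0.1336,0]], slide=[[0,5,0],[0,10,0],[0,10,0],[0,10,0],[0,10,0]], grip=[40,40,40,40,40])

```text
time: 15.3
tool_pos: [0.4962, 0.4152, 0.15]
tcp_rot: [-1.557, -0.251, 0.256]
wrist_force: [0.7, 0.1, -2.5]
width: 0.69
```

jog_arm(turn=[[0,-0.1336,0],[0,-0.1336,0],[0,0,0],[0,0,0]], slide=[[0,0,0],[0,0,0],[0,0,0],[0,0,0]], grip=[40,40,40,40])

```text
time: 15.7
tool_pos: [0.4966, 0.4155, 0.1511]
tcp_rot: [-1.523, -0.454, 0.457]
wrist_force: [-0.2, -0.4, -2.1]
width: 0.69
```

```bash
python3 look.py b3.png side .498 .416 .08;python3 plan.py 498 416 77 123.5
```

```text
t 15.75 P [496.7 415.7 151.4] az 123.3 tilt [-1.8e-03 -6.0e-04 -1.0e+00] w 0.688 F [-0.1  0.2 -2. ]
slide [ 1.4 74.4 -0.5] len 74 turn_y rad -0.0027 deg 0.2
full rotvec to last, tool frame [-0.0004 -0.0027 -0.0018] q [ 6.580e-01  2.880e-01  1.759e+00  1.000e-03  1.097e+00 -1.495e+00]
```

View pics/b3.png

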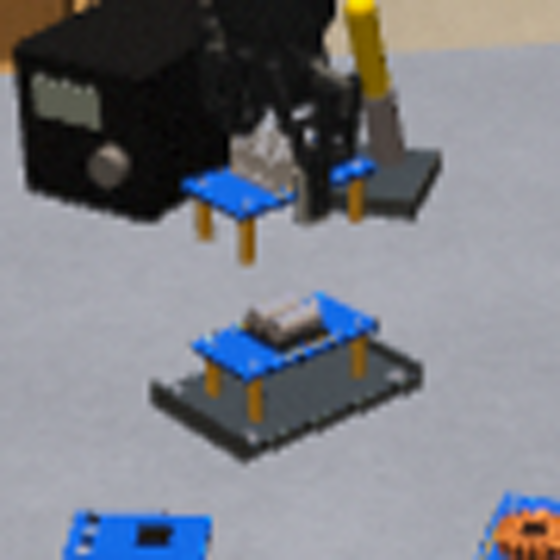

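jog_arm(turn=[[0,0,0],[0,0,0],[0,0,0],[0,0,0],[0,0,0]], slide=[[1.3,35,-0.5],[0,28,0],[0,5,0],[0,0,0],[0,0,0]], grip=[40,40,40,40,40])

```text
time: 16.25
tool_pos: [0.4993, 0.417, 0.0856]
tcp_rot: [-1.521, -0.458, 0.456]
wrist_force: [-0.2, 1.0, -1.9]
width: 0.687
```

```bash
python3 look.py b4.png side .498 .416 .08;python3 plan.py 498 416 76.7 123.5
```

```text
t 16.3 P [499.6 417.3  86.2] az 123.5 tilt [ 0.0018  0.0021 -1.    ] w 0.686 F [ 0.9  0.2 -2.5]
slide [-2.1  9.5 -0.2] len 10 turn_y rad -0.0004 deg 0.0
full rotvec to last, tool frame [-0.0008 -0.0004  0.0027] q [ 6.570e-01  3.570e-01  1.801e+00  1.000e-03  9.810e-01 -1.498e+00]
```

View pics/b4.png

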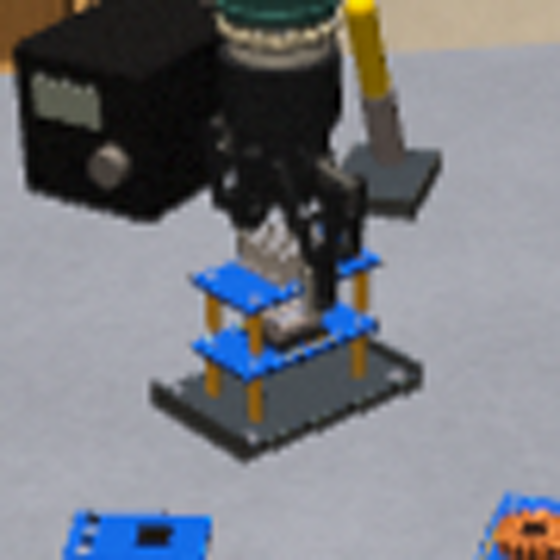

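jog_arm(turn=[[0,0,0],[0,0,0],[0,0,0]], slide=[[-1,7,0],[0,0,0],[0,0,0]], grip=[40,40,40])

```text
time: 16.6
tool_pos: [0.4975, 0.4157, 0.0774]
tcp_rot: [-1.521, -0.457, 0.458]
wrist_force: [0.5, -0.1, -3.2]
width: 0.689
```

jog_arm(turn=[[0,0,0],[0,0,0],[0,0,0]], slide=[[0,1.5,0],[0,0,0],[0,0,0]], grip=[40,40,40])

```text
time: 16.9
tool_pos: [0.4978, 0.416, 0.0767]
tcp_rot: [-1.521, -0.458, 0.458]
wrist_force: [-2.4, -1.5, 5.0]
width: 0.688
```

Contact made. Release and lift.

jog_arm(turn=[[0,0,0],[0,0,0],[0,0,0],[0,0,0],[0,0,0]], slide=[[0,0,0],[0,0,0],[0,0,0],[0,0,0],[0,0,0]], grip=[85,100,100,100,100])

```text
time: 17.4
tool_pos: [0.4975, 0.4157, 0.0755]
tcp_rot: [-1.522, -0.457, 0.459]
wrist_force: [-0.1, 0.0, -0.8]
width: 0.999
```

jog_arm(turn=[[0,0,0],[0,0,0],[0,0,0],[0,0,0],[0,0,0]], slide=[[0,-20,0],[0,-40,0],[0,-45,0],[0,-15,0],[0,0,0]], grip=[100,100,100,100,100])

```text
time: 17.9
tool_pos: [0.4996, 0.4172, 0.1998]
tcp_rot: [-1.519, -0.463, 0.453]
wrist_force: [-0.0, 0.4, -0.8]
width: 1.001
```

```bash
python3 look.py b5.png side .498 .416 .08;python3 plan.py 498 416 195 -22.5 616.5 151 195 -22.5
python3 - <<'E'
from h import *
p=eyes.read_camera('side')
for r in nets.search_frame('heatsink_deck',p)[:2]: print(r['conf'],w(p,r['xyz']))
E
```

```text
t 17.95 P [498.3 416.2 196.8] az 123.5 tilt [ 0.0014  0.0018 -1.    ] w 1.001 F [-0.7  0.2 -0.5]
slide [-0.3  1.8 -0. ] len 2 turn_y rad 2.5482 deg -146.0
slide [199.5   0.6 210.9] len 290 turn_y rad -0.0 deg 0.0
full rotvec to last, tool frame [-3.1000e-03  2.5482e+00 -1.0000e-04] q [ 6.570e-01  2.500e-01  1.719e+00  1.000e-03  1.171e+00 -1.498e+00]
0.68 [ 0.46241829 -0.00291391  0.03447298]
0.67 [0.49009926 0.40286266 0.08958842]
```

View pics/b5.png

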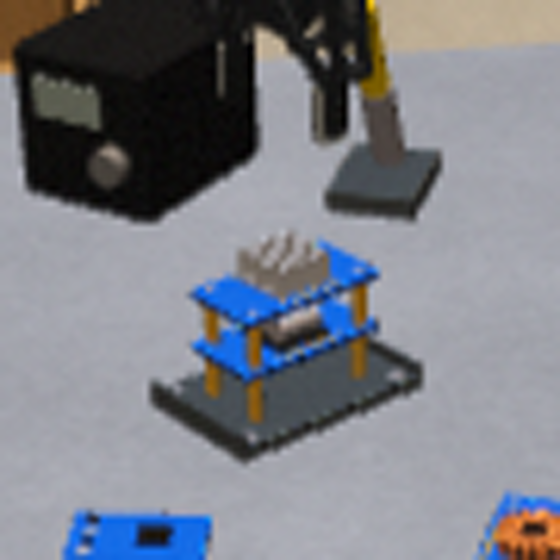

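jog_arm(turn=[[0,0.1416,0],[0,0.1416,0],[0,0.1416,0],[0,0.1416,0],[0,0.1416,0]], slide=[[0,0,0],[0,0,0],[0,0,0],[0,0,0],[0,0,0]], grip=[100,100,100,100,100])

```text
time: 18.55
tool_pos: [0.4961, 0.4146, 0.1919]
tcp_rot: [-1.572, 0.106, -0.097]
wrist_force: [-0.0, 0.4, 0.3]
width: 1.0
```

jog_arm(turn=[[0,0.1416,0],[0,0.1416,0],[0,0.1416,0],[0,0.1416,0],[0,0.1416,0]], slide=[[0,0,0],[0,0,0],[0,0,0],[0,0,0],[0,0,0]], grip=[100,100,100,100,100])

```text
time: 19.05
tool_pos: [0.4961, 0.4146, 0.192]
tcp_rot: [-1.475, 0.657, -0.652]
wrist_force: [0.2, -0.4, -0.4]
width: 0.999
```

jog_arm(turn=[[0,0.1416,0],[0,0.1416,0],[0,0.1416,0],[0,0.1416,0],[0,0.1416,0]], slide=[[0,0,0],[0,0,0],[0,0,0],[0,0,0],[0,0,0]], grip=[100,100,100,100,100])

```text
time: 19.55
tool_pos: [0.4962, 0.4146, 0.192]
tcp_rot: [-1.228, 1.193, -1.19]
wrist_force: [0.0, -0.0, 0.2]
width: 1.002
```

jog_arm(turn=[[0,0.1416,0],[0,0.1416,0],[0,0.1416,0],[0,0,0],[0,0,0]], slide=[[0,0,0],[0,0,0],[0,0,0],[33,0,35],[33,0,35]], grip=[100,100,100,100,100])

```text
time: 20.05
tool_pos: [0.5353, 0.3273, 0.1921]
tcp_rot: [-1.005, 1.493, -1.491]
wrist_force: [0.4, -0.6, -0.2]
width: 1.004
```

jog_arm(turn=[[0,0,0],[0,0,0],[0,0,0],[0,0,0],[0,0,0]], slide=[[33,0,35],[33,0,35],[33,0,35],[33,30,35],[0,30,0]], grip=[100,100,100,100,100])

```text
time: 20.55
tool_pos: [0.6151, 0.1524, 0.1373]
tcp_rot: [-0.995, 1.495, -1.498]
wrist_force: [0.3, 1.5, 0.7]
width: 1.003
```

```bash
python3 plan.py 616.5 151 28 -22.5
python3 - <<'E'
from h import *
p=eyes.read_camera('side');save(p,'s3.png')
print(np.round(rects(p,'blue',(.616,.151,.038),.037),3))
E
python3 look.py c1.png side .616 .151 .06;python3 plan.py 616.5 151 28 -22.5
```

```text
t 20.55 P [615.1 152.4 137.3] az -22.8 tilt [-1.0e-04 -1.8e-03 -1.0e+00] w 1.003 F [0.3 1.5 0.7]
slide [  0.6 109.3   1.8] len 109 turn_y rad -0.0055 deg 0.3
full rotvec to last, tool frame [-0.0006 -0.0055  0.0017] q [ 0.204  0.276  1.803 -0.002  1.064  0.604]
[  0.617   0.151 120.744  63.191  67.468]
t 20.65 P [608.3 154.8 131.1] az -22.7 tilt [-0.0149 -0.0027 -0.9999] w 0.999 F [-0.5  0.3 -0. ]
slide [ -0.5 102.9  10.4] len 103 turn_y rad -0.0035 deg 0.2
full rotvec to last, tool frame [ 0.0127 -0.0035  0.0082] q [0.209 0.28  1.81  0.    1.067 0.605]
```

View pics/c1.png

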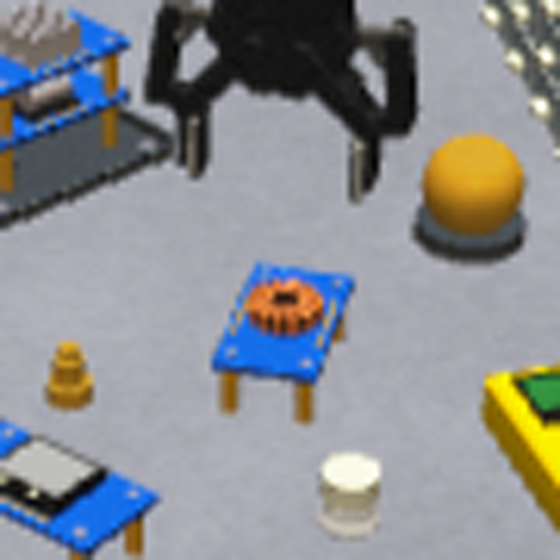

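jog_arm(turn=[[0,0,0],[0,0,0],[0,0,0],[0,0,0],[0,0,0]], slide=[[0,0,0],[0,0,0],[0,25,0],[0,20,0],[0,0,0]], grip=[100,100,100,100,100])

```text
time: 21.15
tool_pos: [0.6115, 0.1585, 0.0926]
tcp_rot: [-1.002, 1.494, -1.491]
wrist_force: [-0.2, 0.3, -1.0]
width: 0.998
```

```bash
python3 plan.py 616.5 151 28 -22.5
python3 look.py c2.png side .616 .151 .06;python3 plan.py 616.5 151 28 -22.5
```

```text
t 21.15 P [611.5 158.5  92.6] az -22.4 tilt [-4.2e-03 -6.0e-04 -1.0e+00] w 0.998 F [-0.2  0.3 -1. ]
slide [ 4.9 64.6  7.7] len 65 turn_y rad 0.0012 deg -0.1
full rotvec to last, tool frame [0.0036 0.0012 0.0021] q [0.214 0.321 1.836 0.    0.989 0.605]
t 21.2 P [612.6 158.5  94.1] az -22.4 tilt [-2.e-03 -1.e-04 -1.e+00] w 0.999 F [-0.7  0.   1. ]
slide [ 5.4 66.1  6.6] len 67 turn_y rad 0.0011 deg -0.1
full rotvec to last, tool frame [0.0018 0.0011 0.0008] q [0.214 0.32  1.834 0.    0.99  0.605]
```

View pics/c2.png

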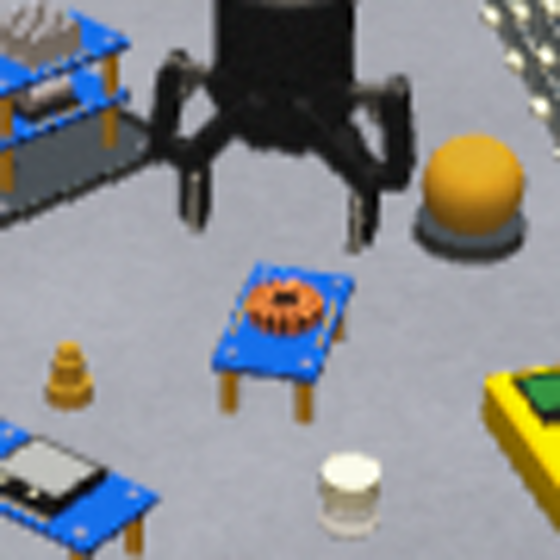

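jog_arm(turn=[[0,0,0],[0,0,0],[0,0,0],[0,0,0],[0,0,0]], slide=[[5,5,6.5],[0,30,0],[0,29,0],[0,0,0],[0,0,0]], grip=[100,100,100,100,100])

```text
time: 21.7
tool_pos: [0.6179, 0.1504, 0.0309]
tcp_rot: [-0.997, 1.493, -1.493]
wrist_force: [0.1, 0.4, 0.9]
width: 1.001
```

```bash
python3 look.py c3.png side .616 .151 .06;python3 plan.py 616.5 151 28 -22.5
```

```text
t 21.75 P [618.9 150.7  32. ] az -22.5 tilt [ 1.9e-03  6.0e-04 -1.0e+00] w 1.001 F [-0.   0.4  0.2]
slide [ 0.6  4.  -2.4] len 5 turn_y rad -0.0005 deg 0.0
full rotvec to last, tool frame [-0.0015 -0.0005 -0.0013] q [0.2   0.4   1.859 0.    0.881 0.593]
```

View pics/c3.png

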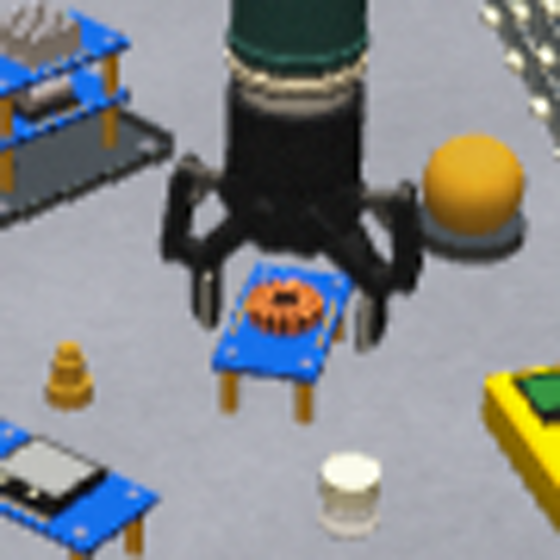

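Fingers straddle the coil board evenly. Close.

jog_arm(turn=[[0,0,0],[0,0,0],[0,0,0],[0,0,0],[0,0,0]], slide=[[0.5,2.5,-2],[0,0,0],[0,0,0],[0,0,0],[0,0,0]], grip=[100,40,40,40,40], newtons=40)

```text
time: 22.25
tool_pos: [0.6162, 0.151, 0.029]
tcp_rot: [-0.996, 1.492, -1.493]
wrist_force: [-2.1, -0.3, 6.8]
width: 0.689
```

```bash
python3 plan.py 616.5 151 28 -22.5
```

```text
t 22.25 P [616.2 151.   29. ] az -22.5 tilt [ 9.e-04  4.e-04 -1.e+00] w 0.689 F [-2.1 -0.3  6.8]
slide [-0.2  1.   0.3] len 1 turn_y rad -0.0005 deg 0.0
full rotvec to last, tool frame [-0.0007 -0.0005 -0.0008] q [0.201 0.4   1.865 0.    0.875 0.594]
```

jog_arm(turn=[[0,0,0],[0,0,0],[0,0,0],[0,0,0],[0,0,0]], slide=[[0,-20,0],[0,-40,0],[0,-45,0],[0,-45,0],[0,-40,0]], grip=[40,40,40,40,40])

```text
time: 22.75
tool_pos: [0.6153, 0.1507, 0.2194]
tcp_rot: [-0.997, 1.493, -1.492]
wrist_force: [0.3, -0.3, -0.7]
width: 0.689
```

jog_arm(turn=[[0,0,0],[0,0,0]], slide=[[0,0,0],[0,0,0]], grip=[40,40])

```text
time: 22.95
tool_pos: [0.616, 0.1508, 0.2188]
tcp_rot: [-0.995, 1.492, -1.493]
wrist_force: [-0.4, -1.0, -2.0]
width: 0.69
```

```bash
python3 plan.py 498 416 217 -22.5 498 416 217 -56.5
```

```text
t 22.95 P [616.  150.8 218.8] az -22.5 tilt [ 1.6e-03  6.0e-04 -1.0e+00] w 0.69 F [-0.4 -1.  -2. ]
slide [-199.7    1.8 -210.6] len 290 turn_y rad -0.0007 deg 0.0
slide [0. 0. 0.] len 0 turn_y rad 0.5934 deg -34.0
full rotvec to last, tool frame [-0.0009  0.5928 -0.0015] q [0.201 0.206 1.73  0.    1.204 0.594]
```

jog_arm(turn=[[0,0,0],[0,0,0],[0,0,0],[0,0,0],[0,0,0]], slide=[[-33.3,0,-35.1],[-33.3,0,-35.1],[-33.3,0,-35.1],[-33.3,0,-35.1],[-33.3,0,-35.1]], grip=[40,40,40,40,40])

```text
time: 23.45
tool_pos: [0.5146, 0.3722, 0.214]
tcp_rot: [-1.003, 1.495, -1.494]
wrist_force: [0.4, -0.2, -0.7]
width: 0.692
```

jog_arm(turn=[[0,0,0],[0,0.1484,0],[0,0.1484,0],[0,0.1484,0],[0,0.1484,0]], slide=[[-33.3,0,-35.1],[0,0,0],[0,0,0],[0,0,0],[0,0,0]], grip=[40,40,40,40,40])

```text
time: 23.95
tool_pos: [0.4956, 0.4151, 0.2137]
tcp_rot: [-0.571, 1.893, -1.897]
wrist_force: [-0.3, -0.2, -2.1]
width: 0.69
```

jog_arm(turn=[[0,0,0],[0,0,0],[0,0,0],[0,0,0]], slide=[[0,25,0],[0,20,0],[0,0,0],[0,0,0]], grip=[40,40,40,40])

```text
time: 24.35
tool_pos: [0.4961, 0.4149, 0.1699]
tcp_rot: [-0.574, 1.89, -1.893]
wrist_force: [1.2, 0.0, -1.9]
width: 0.694
```

```bash
python3 look.py c4.png side .498 .416 .1;python3 plan.py 498 416 115 -56.5
```

```text
t 24.4 P [497.  415.7 171.6] az -56.5 tilt [-0.0025 -0.0012 -1.    ] w 0.687 F [ 0.2 -0.4 -1.4]
slide [-1.2 56.6  0.3] len 57 turn_y rad -0.0008 deg 0.0
full rotvec to last, tool frame [ 0.0004 -0.0008  0.0028] q [6.580e-01 2.710e-01 1.741e+00 1.000e-03 1.133e+00 1.644e+00]
```

View pics/c4.png

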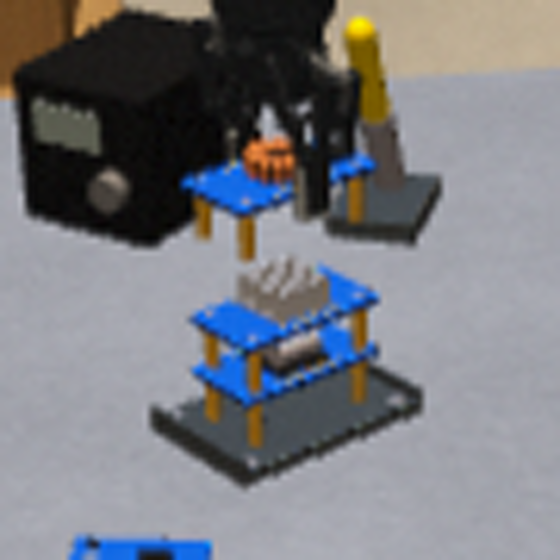

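jog_arm(turn=[[0,0,0],[0,0,0],[0,0,0],[0,0,0],[0,0,0]], slide=[[-1,25,0],[0,20,0],[0,5,0],[0,0,0],[0,0,0]], grip=[40,40,40,40,40])

```text
time: 24.9
tool_pos: [0.4991, 0.4172, 0.1242]
tcp_rot: [-0.566, 1.89, -1.888]
wrist_force: [0.5, -0.9, -0.9]
width: 0.694
```

```bash
python3 look.py c5.png side .498 .416 .1;python3 plan.py 498 416 115 -56.5
```

```text
t 24.95 P [499.3 417.4 124.6] az -56.5 tilt [ 0.0015  0.0019 -1.    ] w 0.687 F [-0.   0.5 -1.1]
slide [1.9 9.6 0.4] len 10 turn_y rad -0.0008 deg 0.0
full rotvec to last, tool frame [ 0.0008 -0.0008 -0.0023] q [6.580e-01 3.160e-01 1.776e+00 1.000e-03 1.047e+00 1.644e+00]
```

View pics/c5.png

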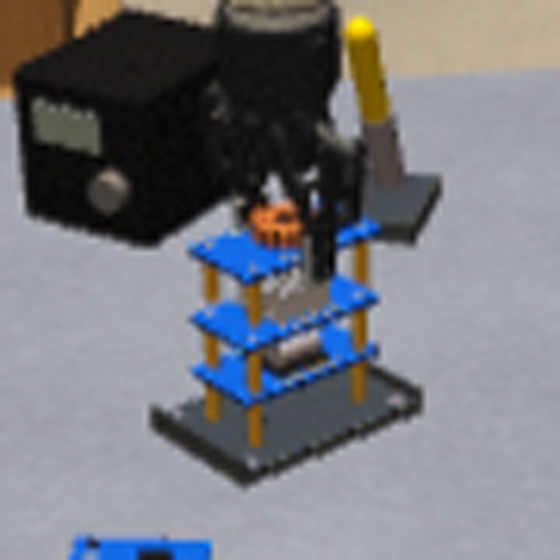

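jog_arm(turn=[[0,0,0],[0,0,0],[0,0,0]], slide=[[0.8,7,0],[0,0,0],[0,0,0]], grip=[40,40,40])

```text
time: 25.25
tool_pos: [0.4975, 0.416, 0.1157]
tcp_rot: [-0.569, 1.89, -1.89]
wrist_force: [-0.5, -0.4, -2.3]
width: 0.69
```

jog_arm(turn=[[0,0,0],[0,0,0],[0,0,0]], slide=[[0,1.5,0],[0,0,0],[0,0,0]], grip=[40,40,40])

```text
time: 25.55
tool_pos: [0.4979, 0.4163, 0.115]
tcp_rot: [-0.568, 1.89, -1.889]
wrist_force: [-1.4, -0.7, 3.0]
width: 0.687
```

jog_arm(turn=[[0,0,0],[0,0,0],[0,0,0],[0,0,0],[0,0,0]], slide=[[0,0,0],[0,0,0],[0,0,0],[0,0,0],[0,0,0]], grip=[85,100,100,100,100])

```text
time: 26.05
tool_pos: [0.4976, 0.4161, 0.1141]
tcp_rot: [-0.569, 1.89, -1.889]
wrist_force: [-0.1, -1.0, -0.3]
width: 0.999
```

jog_arm(turn=[[0,0,0],[0,0,0],[0,-0.1462,0],[0,-0.1462,0],[0,-0.1462,0]], slide=[[0,-20,0],[0,-40,0],[0,-40,0],[0,-15,0],[0,0,0]], grip=[100,100,100,100,100])

```text
time: 26.55
tool_pos: [0.4997, 0.4176, 0.2342]
tcp_rot: [-0.894, 1.596, -1.593]
wrist_force: [-0.1, 0.4, 0.9]
width: 1.001
```

```bash
python3 look.py c6.png side .498 .416 .1
```

jog_arm(turn=[[0,-0.1462,0],[0,-0.1462,0],[0,-0.1462,0],[0,-0.1462,0],[0,-0.1462,0]], slide=[[0,0,0],[0,0,0],[0,0,0],[0,0,0],[0,0,0]], grip=[100,100,100,100,100])

```text
time: 27.1
tool_pos: [0.4973, 0.4158, 0.2283]
tcp_rot: [-1.293, 1.072, -1.071]
wrist_force: [0.1, -0.5, 0.5]
width: 0.999
```

jog_arm(turn=[[0,-0.1462,0],[0,-0.1462,0],[0,-0.1462,0],[0,-0.1462,0],[0,0,0]], slide=[[0,0,0],[0,0,0],[0,0,0],[0,0,0],[0,0,0]], grip=[100,100,100,100,100])

```text
time: 27.6
tool_pos: [0.4973, 0.4158, 0.2283]
tcp_rot: [-1.479, 0.631, -0.628]
wrist_force: [0.3, 0.3, 0.4]
width: 1.002
```

```bash
python3 plan.py 461.5 10 200 43.9
```

```text
t 27.6 P [497.3 415.8 228.3] az 43.9 tilt [-1.9e-03 -8.0e-04 -1.0e+00] w 1.002 F [0.3 0.3 0.4]
slide [ 267.8   28.7 -307. ] len 408 turn_y rad -0.0006 deg 0.0
full rotvec to last, tool frame [ 0.0019 -0.0006 -0.0008] q [ 6.580e-01  2.280e-01  1.686e+00  1.000e-03  1.230e+00 -1.080e-01]
```

View pics/c6.png

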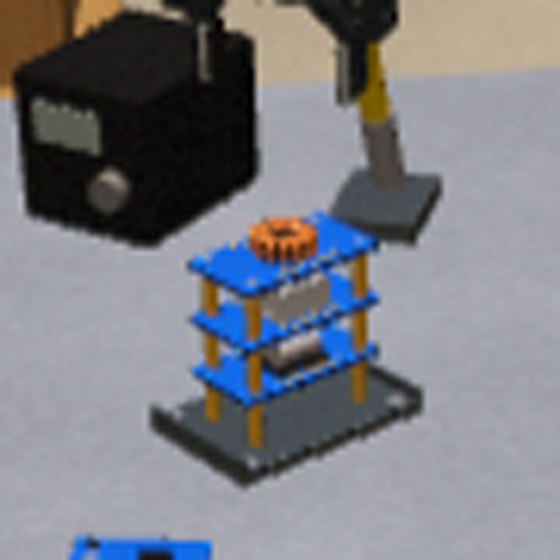

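jog_arm(turn=[[0,0,0],[0,0,0],[0,0,0],[0,0,0],[0,0,0]], slide=[[29.75,0,-34.1],[29.75,0,-34.1],[29.75,0,-34.1],[29.75,0,-34.1],[29.75,0,-34.1]], grip=[100,100,100,100,100])

```text
time: 28.1
tool_pos: [0.4776, 0.189, 0.2288]
tcp_rot: [-1.477, 0.633, -0.631]
wrist_force: [0.3, 0.3, -0.3]
width: 1.0
```

jog_arm(turn=[[0,0,0],[0,0,0],[0,0,0],[0,0,0],[0,0,0]], slide=[[29.75,0,-34.1],[29.75,0,-34.1],[29.75,0,-34.1],[29.75,0,-34.1],[0,20,0]], grip=[100,100,100,100,100])

```text
time: 28.6
tool_pos: [0.4643, 0.0056, 0.2117]
tcp_rot: [-1.475, 0.632, -0.641]
wrist_force: [0.0, 0.8, -0.6]
width: 0.999
```

jog_arm(turn=[[0,0,0],[0,0,0],[0,0,0],[0,0,0],[0,0,0]], slide=[[0,40,0],[0,40,0],[0,20,0],[0,0,0],[0,0,0]], grip=[100,100,100,100,100])

```text
time: 29.1
tool_pos: [0.4626, 0.0104, 0.1093]
tcp_rot: [-1.478, 0.631, -0.629]
wrist_force: [0.1, 0.3, -0.5]
width: 1.001
```

```bash
python3 look.py d1.png side .462 .01 .07;python3 plan.py 461.5 10 28 43.9
python3 - <<'E'
from h import *
p=eyes.read_camera('side')
print(np.round(rects(p,'blue',(.462,.01,.038),.037),3))
E
```

```text
t 29.15 P [463.6  10.4 110.3] az 43.9 tilt [ 9.e-04  0.e+00 -1.e+00] w 0.997 F [0.6 0.3 0.2]
slide [-1.3 82.3 -1.9] len 82 turn_y rad -0.0007 deg 0.0
full rotvec to last, tool frame [-0.0007 -0.0007  0.0006] q [-0.031 -0.005  2.18   0.     0.966 -0.797]
[ 4.62000e-01  1.00000e-02  1.15284e+02  6.65510e+01 -4.62100e+01]
```

View pics/d1.png

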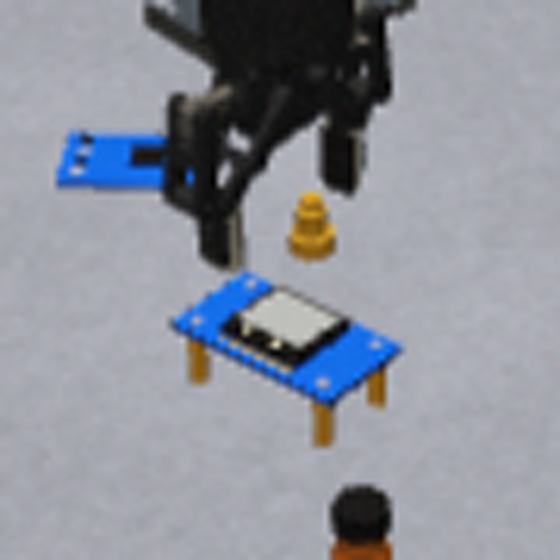

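jog_arm(turn=[[0,0,0],[0,0,0],[0,0,0],[0,0,0],[0,0,0]], slide=[[-1,30,-1.5],[0,30,0],[0,21,0],[0,0,0],[0,0,0]], grip=[100,100,100,100,100])

```text
time: 29.7
tool_pos: [0.4621, 0.0101, 0.0295]
tcp_rot: [-1.478, 0.627, -0.629]
wrist_force: [-0.1, -0.9, 0.4]
width: 1.001
```

```bash
python3 look.py d2.png side .462 .01 .05;python3 plan.py 461.5 10 28 43.9
```

```text
t 29.75 P [462.7  10.   30.1] az 44.0 tilt [ 0.0026 -0.     -1.    ] w 1.0 F [-0.1 -0.   0.8]
slide [-0.8  2.1 -0.9] len 2 turn_y rad 0.0009 deg -0.1
full rotvec to last, tool frame [-0.0019  0.0009  0.0018] q [-0.032  0.118  2.234  0.     0.788 -0.799]
```

View pics/d2.png

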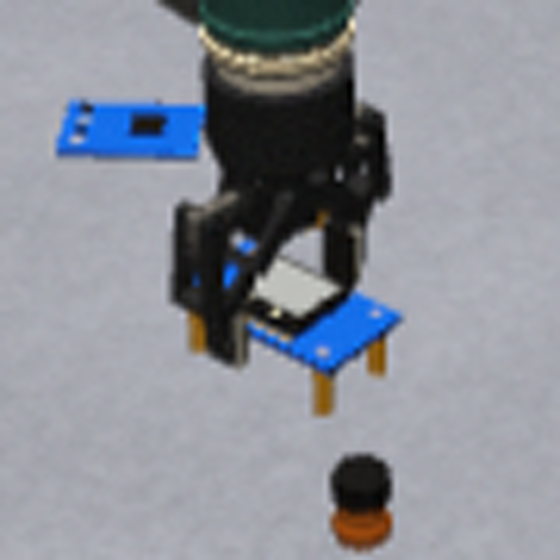

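jog_arm(turn=[[0,0,0],[0,0,0],[0,0,0],[0,0,0],[0,0,0]], slide=[[-0.8,1,-0.8],[0,0,0],[0,0,0],[0,0,0],[0,0,0]], grip=[100,40,40,40,40], newtons=40)

```text
time: 30.25
tool_pos: [0.4605, 0.0101, 0.0284]
tcp_rot: [-1.478, 0.627, -0.628]
wrist_force: [-2.3, -0.1, 6.8]
width: 0.689
```

```bash
python3 plan.py 461.5 10 28 43.9
```

```text
t 30.25 P [460.5  10.1  28.4] az 44.0 tilt [ 6.e-04  1.e-04 -1.e+00] w 0.689 F [-2.3 -0.1  6.8]
slide [0.8 0.4 0.7] len 1 turn_y rad 0.0012 deg -0.1
full rotvec to last, tool frame [-0.0005  0.0012  0.0004] q [-0.032  0.118  2.238  0.     0.785 -0.8  ]
```

jog_arm(turn=[[0,0,0],[0,0,0],[0,0,0],[0,0,0],[0,0,0]], slide=[[0,-20,0],[0,-45,0],[0,-45,0],[0,-45,0],[0,-45,0]], grip=[40,40,40,40,40])

```text
time: 30.75
tool_pos: [0.4592, 0.01, 0.229]
tcp_rot: [-1.478, 0.629, -0.627]
wrist_force: [0.0, 1.0, -2.3]
width: 0.688
```

jog_arm(turn=[[0,0,0],[0,0,0],[0,0,0]], slide=[[0,-15,0],[0,0,0],[0,0,0]], grip=[40,40,40])

```text
time: 31.05
tool_pos: [0.4588, 0.0101, 0.2405]
tcp_rot: [-1.479, 0.63, -0.626]
wrist_force: [-0.2, -0.2, -2.4]
width: 0.691
```

```bash
python3 plan.py 498 416 240 43.9 498 416 240 123.5
```

```text
t 31.05 P [458.8  10.1 240.5] az 44.0 tilt [-3.1e-03  2.0e-04 -1.0e+00] w 0.691 F [-0.2 -0.2 -2.4]
slide [-265.     0.4  310. ] len 408 turn_y rad 0.0013 deg -0.1
slide [0. 0. 0.] len 0 turn_y rad -1.3893 deg 79.6
full rotvec to last, tool frame [ 2.000e-04 -1.388e+00 -3.300e-03] q [-0.032 -0.147  2.052  0.     1.24  -0.8  ]
```

jog_arm(turn=[[0,0,0],[0,0,0],[0,0,0],[0,0,0],[0,0,0]], slide=[[-29.4,0,34.4],[-29.4,0,34.4],[-29.4,0,34.4],[-29.4,0,34.4],[-29.4,0,34.4]], grip=[40,40,40,40,40])

```text
time: 31.55
tool_pos: [0.4795, 0.2362, 0.238]
tcp_rot: [-1.483, 0.632, -0.624]
wrist_force: [0.6, -0.6, -0.8]
width: 0.689
```

jog_arm(turn=[[0,0,0],[0,0,0],[0,0,0],[0,0,0],[0,-0.1388,0]], slide=[[-29.4,0,34.4],[-29.4,0,34.4],[-29.4,0,34.4],[-29.4,0,34.4],[0,0,0]], grip=[40,40,40,40,40])

```text
time: 32.05
tool_pos: [0.497, 0.4195, 0.2368]
tcp_rot: [-1.512, 0.52, -0.511]
wrist_force: [0.4, -0.7, -1.5]
width: 0.688
```

jog_arm(turn=[[0,-0.1388,0],[0,-0.1388,0],[0,-0.1388,0],[0,-0.1388,0],[0,-0.1388,0]], slide=[[0,0,0],[0,0,0],[0,0,0],[0,0,0],[0,0,0]], grip=[40,40,40,40,40])

```text
time: 32.55
tool_pos: [0.4972, 0.4141, 0.2372]
tcp_rot: [-1.575, -0.022, 0.033]
wrist_force: [0.2, -0.1, -2.1]
width: 0.686
```

jog_arm(turn=[[0,-0.1388,0],[0,-0.1388,0],[0,-0.1388,0],[0,-0.1388,0],[0,0,0]], slide=[[0,0,0],[0,0,0],[0,10,0],[0,20,0],[0,0,0]], grip=[40,40,40,40,40])

```text
time: 33.05
tool_pos: [0.4955, 0.4128, 0.2046]
tcp_rot: [-1.526, -0.449, 0.468]
wrist_force: [-0.6, -1.0, -1.7]
width: 0.688
```

jog_arm(turn=[[0,0,0],[0,0,0]], slide=[[0,0,0],[0,0,0]], grip=[40,40])

```text
time: 33.25
tool_pos: [0.4987, 0.4153, 0.2114]
tcp_rot: [-1.522, -0.455, 0.458]
wrist_force: [0.7, 0.3, -1.5]
width: 0.689
```

```bash
python3 look.py d3.png side .498 .416 .12;python3 plan.py 498 416 152.4 123.5
```

```text
t 33.3 P [499.1 415.5 212.2] az 123.4 tilt [-8.e-04  1.e-04 -1.e+00] w 0.691 F [ 0.2  0.8 -1.5]
slide [-0.6 59.8  1. ] len 60 turn_y rad -0.0018 deg 0.1
full rotvec to last, tool frame [-0.0005 -0.0018 -0.0006] q [ 6.560e-01  2.400e-01  1.701e+00  1.000e-03  1.201e+00 -1.498e+00]
```

View pics/d3.png

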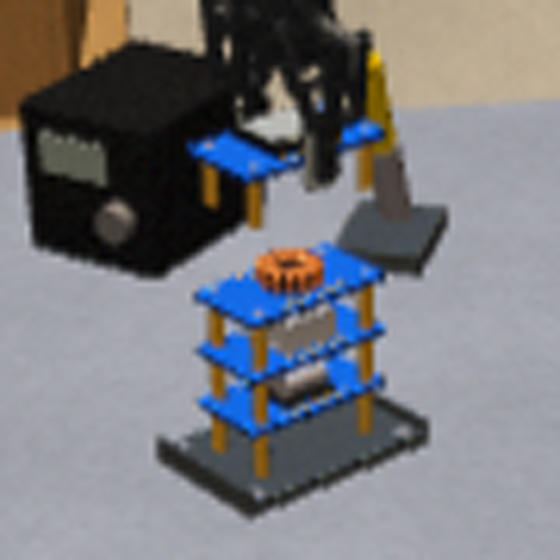

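jog_arm(turn=[[0,0,0],[0,0,0],[0,0,0],[0,0,0],[0,0,0]], slide=[[-0.5,25,1],[0,20,0],[0,5,0],[0,0,0],[0,0,0]], grip=[40,40,40,40,40])

```text
time: 33.8
tool_pos: [0.4986, 0.4165, 0.1637]
tcp_rot: [-1.521, -0.459, 0.457]
wrist_force: [0.3, -0.4, -0.3]
width: 0.691
```

```bash
python3 look.py d4.png side .498 .416 .12;python3 plan.py 498 416 152.4 123.5
```

```text
t 33.85 P [498.8 416.7 164. ] az 123.5 tilt [ 0.0014  0.0018 -1.    ] w 0.688 F [-1.3 -0.2 -0.7]
slide [-1.1 11.6 -0.1] len 12 turn_y rad -0.0003 deg 0.0
full rotvec to last, tool frame [-0.0007 -0.0003  0.0022] q [ 6.570e-01  2.780e-01  1.747e+00  1.000e-03  1.115e+00 -1.498e+00]
```

View pics/d4.png

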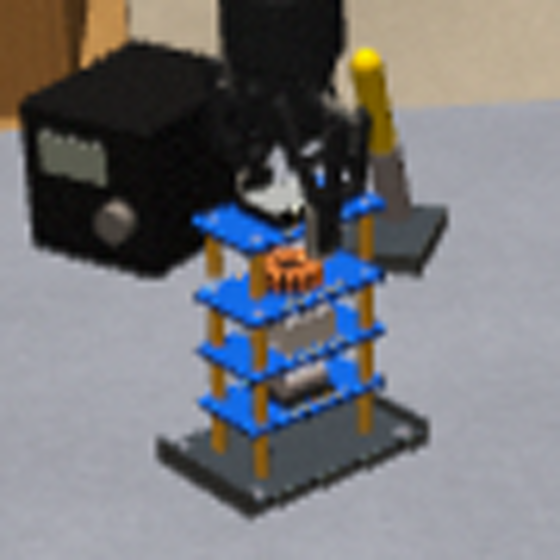

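jog_arm(turn=[[0,0,0],[0,0,0],[0,0,0],[0,0,0]], slide=[[-0.5,5,0],[0,4,0],[0,0,0],[0,0,0]], grip=[40,40,40,40])

```text
time: 34.25
tool_pos: [0.4973, 0.4156, 0.153]
tcp_rot: [-1.522, -0.457, 0.459]
wrist_force: [0.1, 0.4, -1.7]
width: 0.687
```

jog_arm(turn=[[0,0,0],[0,0,0],[0,0,0]], slide=[[0,1.5,0],[0,0,0],[0,0,0]], grip=[40,40,40])

```text
time: 34.55
tool_pos: [0.4978, 0.4159, 0.1525]
tcp_rot: [-1.521, -0.458, 0.458]
wrist_force: [-1.2, -1.6, 2.5]
width: 0.69
```

jog_arm(turn=[[0,0,0],[0,0,0],[0,0,0],[0,0,0],[0,0,0]], slide=[[0,0,0],[0,0,0],[0,0,0],[0,0,0],[0,0,0]], grip=[85,100,100,100,100])

```text
time: 35.05
tool_pos: [0.4974, 0.4157, 0.1516]
tcp_rot: [-1.522, -0.457, 0.459]
wrist_force: [0.1, -0.3, -0.7]
width: 1.002
```

jog_arm(turn=[[0,0,0],[0,0,0],[0,0,0],[0,0,0],[0,0,0]], slide=[[0,-20,0],[0,-40,0],[0,-40,0],[0,-15,0],[0,0,0]], grip=[100,100,100,100,100])

```text
time: 35.55
tool_pos: [0.4991, 0.4169, 0.2706]
tcp_rot: [-1.519, -0.462, 0.453]
wrist_force: [0.4, -0.0, 0.2]
width: 1.001
```

jog_arm(turn=[[0,0,0],[0,0,0],[0,0,0],[0,0,0],[0,0,0]], slide=[[0,0,-40],[0,0,-40],[0,0,-40],[0,0,-30],[0,0,0]], grip=[100,100,100,100,100])

```text
time: 36.05
tool_pos: [0.5811, 0.2867, 0.2634]
tcp_rot: [-1.524, -0.451, 0.459]
wrist_force: [0.5, -0.7, -0.1]
width: 0.999
```

jog_arm(turn=[[0,0,0],[0,0,0],[0,0,0],[0,0,0],[0,0,0]], slide=[[0,0,-40],[0,0,-40],[0,0,-40],[0,0,0],[0,0,0]], grip=[100,100,100,100,100])

```text
time: 36.55
tool_pos: [0.6458, 0.1902, 0.2642]
tcp_rot: [-1.521, -0.453, 0.46]
wrist_force: [0.0, 0.9, 0.6]
width: 1.001
```

```bash
python3 look.py e1.png side .498 .416 .1;python3 look.py e1t.png top .498 .416 .1; python3 plan.py
python3 - <<'E'
from h import *
for c in ['side','top']:
    p=eyes.read_camera(c)
    if c=='top': print(np.round(rects(p,'blue',(.498,.416,.162),.161,30),3))
    C=cloud(p);b=((p['img'][...,2].astype(int)-p['img'][...,0])>60)&(np.hypot(C[...,0]-.498,C[...,1]-.416)<.07)
    z=C[b][:,2]
    for h in (.048,.086,.124,.162):
        q=C[b][abs(z-h)<.008]; print(c,h,len(q),np.median(q[:,2]).round(4) if len(q) else '',q[:,:2].mean(0).round(3) if len(q) else '')
E
```

```text
t 36.65 P [645.4 191.6 265. ] az 123.5 tilt [-3.5e-03  3.0e-04 -1.0e+00] w 1.001 F [-0.8 -0.4 -0.7]
side 0.048 101 0.0477 [0.494 0.403]
side 0.086 96 0.0856 [0.495 0.401]
side 0.124 105 0.1241 [0.498 0.404]
side 0.162 117 0.1619 [0.493 0.404]
[  0.494   0.402 133.536  81.506  33.9  ]
top 0.048 116 0.0477 [0.481 0.391]
top 0.086 121 0.0859 [0.479 0.391]
top 0.124 116 0.1242 [0.481 0.391]
top 0.162 453 0.1622 [0.495 0.414]
```

View pics/e1.png

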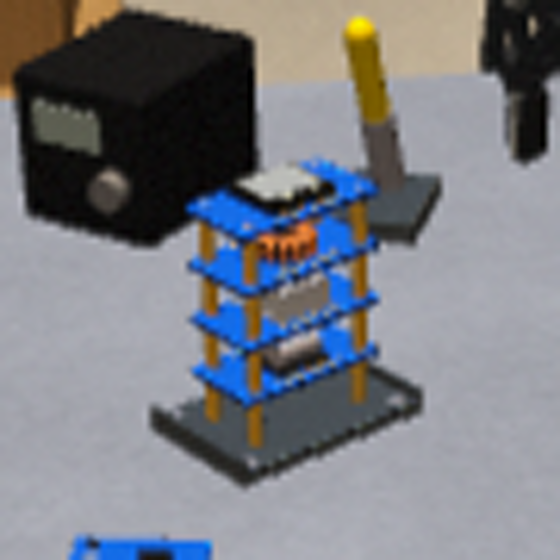

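View pics/e1t.png

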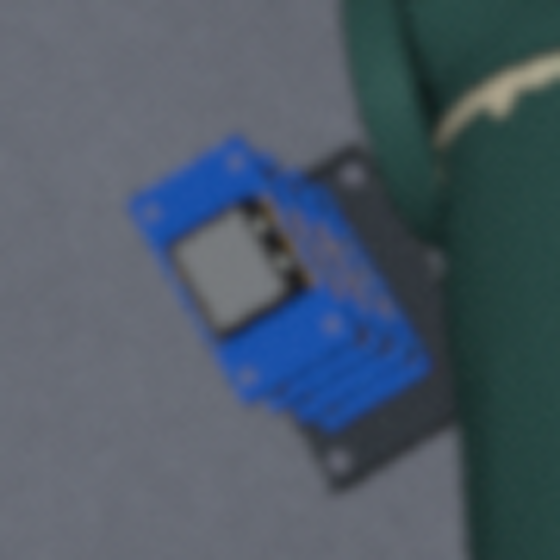

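```bash
python3 -c "
from workcell import bot
print(bot.finish_job())"
```

```text
the job is handed in; nothing more can be done
None
```

The four boards are stacked on the base plate in order (battery, heat sink, coil, display). Each is squared to the plate's long side, and I handed the job in at about 37 s.

**Last checks:**
- **Heights:** The board tops measured 47.7, 85.6–85.9, 124.1–124.2 and 161.9–162.2 mm in the two cameras. The nominal tops are 48, 86, 124 and 162 mm.
- **Straightness:** The side and top views show one straight, upright stack. The gripper was open and well clear of it.
- **Position:** The top board's visible blue area centred at (495, 414) mm, against a plate centre of about (497, 416) mm. I released each board with the gripper within about 3 mm of that centre.

**Checks that were weak or disagreed:**
- **Outline fit:** The final fit in the top view also took in the edges of the lower boards. Its 134 x 82 mm size and its centre are therefore not usable, though its angle of 33.9° matches the plate's 33.5°.
- **Lower boards:** Their centres could not be measured once they were covered, so I judged them from the pictures.
- **Networks:** The network placed the battery and heat sink boards about 12–13 mm nearer the camera in y (6–8 mm in x), because it reports the middle of the visible surface. It also once took the display board for the heat sink board.

**One incident:** On the first carry, the last joint neared its range limit and the battery board tilted by about 0.05 rad while held. I levelled it before placing it.

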